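Wipe the turntable plate and lay the tools in the shadow tray

ROBOT

A 7-joint arm with a two-finger parallel gripper is mounted at the origin on the work surface. World frame = base frame: x ahead of the robot, y to its left, z up, the work surface at z = 0. Lengths are in mm, angles in rad, forces in N, time in s.
With the tool pointing down it reaches from about 425 to 875 mm from the base axis. Payload 4.7 kg.
Tool frame: the origin (TCP) lies between the finger pads; the fingertips stand 14 mm ahead of it and the grasp point (between the pads) lies 5 mm behind it (manip.tips_ahead is the distance from the TCP to the fingertips, in mm); y points along the fingers, z is the direction in which the jaws open and shut, and the axes are right-handed (so a half turn about y gives the same grasp; the last joint's range is limited). The gripper opens to 87 mm and grips with 3 to 60 N. Pads are 19 mm wide; open, the fingers measure 117 mm over their backs; the gripper's body (75 mm by 190 mm) begins 51 mm behind the grasp point.
Start: joints at [1.175, 0.321, -0.07, 1.45, 0.023, 1.371, -0.057], TCP at [258.96, -596.208, 236.587] pointing down, gripper open.
Joint ranges: [-2.86, 2.86], [-0.3, 2.09], [-1.38, 1.24], [0.06, 2.45], [-1.56, 4.7], [0.09, 2.05], [-2.69, 2.69]. Speed limits (rad/s): [2.57, 2.57, 3.14, 3.14, 3.14, 3.14, 3.14].

INTERFACE

Orientations are given as a unit quaternion [w, x, y, z].
In Python, from plant import manip gives the robot as it stands.
- The arm moves only by the tool step_arm, never from a script. Its argument "commands" is a list that holds one entry, the list of rows, each a list of 7 numbers: the turn, a rotation vector about the tool's x, y, z in degrees, then the shift along the tool's x, y, z in m, then the finger opening in m, from 0 to 0.087. In form: [[[wx, wy, wz, tx, ty, tz, gripper], ...]]. A call has exactly 8 rows; each row shifts and turns the commanded pose from where the row before left it, along the tool's axes as they then stand; what a row does not reach is not made up. A row lasts 1/10 s, in which the tool goes at most 50 mm and 8.59 degrees, less where a joint would pass 70% of its speed; a pose out of reach is approached as far as the arm can. A call is refused whole if a number of a shift passes 0.05 or a number of a turn 8.59, either way. A call with a gripper value outside its range is refused whole. The fingers move at their own pace and stop on an object; "force" is the grip in N (left out, the last holds). Time passes only in rows, so rows that do not move let the fingers close, or fill a call up. It gives the time, the measured TCP pose, the force and the opening at its end, in the units of the state.
- manip.get_obs(): the state, without advancing time (a new reading comes with each control period).
- manip.capture(name): name is "scene" or "top"; returns the picture (420x560x3 uint8, blue, green, red); there is no depth.
- manip.calibration(name): a dict with "vertical_fov" (degrees; the focal length in pixels is half the picture's height over the tangent of half this angle, whatever the lens; pixels are square), "cx", "cy" (the principal point, pixels), "extrinsics" (4x4, takes a point from camera to world coordinates). Camera axes: x right, y up, looking along -z (the intrinsics and any distortion apply to the point x, -y, -z); pixel columns grow to the right and rows downward; lengths in mm; the calibration is good to about 2 mm. A picture is of the moment at which its call begins. calibration takes no time and is no camera call.
- manip.job_done(): hands the job in, once; it reports no verdict.
The state is a dict: "clock": time; "joint_pos": joint angles; "qvel": joint speeds; "joint_efforts": joint torques, N m; "tool_pos": TCP position; "tcp_rot": TCP orientation; "ft_force": force on the tool from outside, world axes, zero at the start; "torque": the same for the moment, N m; "opening": opening from 0.0 (shut) to 1.0 (fully open).
Only numpy, scipy, OpenCV 4.12 (cv2) and the standard library are available. Lean on these libraries where they do the work, as an engineer would, in place of code of your own. Each camera call takes 0.05 s, during which the arm holds its last target. There are 200 camera calls.

TASK

Close down the inspection table: pick up the orange scraper block from the plate and with it wipe all the loose bronze chips off the cast-iron turntable plate into the red trough at its open edge (never push or pick the chips with the fingers), then lay the scraper block in its own pocket of the shadow tray. Lay the spanner, mirror, caliper and micrometer, as many of them as lie on the table, in the tray too, before or after, each flat and fully home in the pocket cut for it, and leave the dish and the oil can where they are.

Things in the scene. Friction and masses are not known exactly. Their poses are not given: they have to be found in the camera images.
- tray: Fixed shadow tray 240 (own x) x 304 (own y) mm: yellow base 6 mm thick under dark blue foam 10 mm thick, five pockets cut down to the yellow base, each with 3 mm play all round its tool. A finger channel 44 mm wide, equally deep, runs along own y at own x = 0 from the scraper pocket to the +y edge, through the other pockets' grip points. Origin: centre of underside. Left or right of the middle.
- pocket_spanner (a point): On the yellow floor (6 mm above the table) of the spanner's pocket, where the spanner's origin belongs; at tray own (0, -56) mm. The spanner lies here with its own x along the tray's +x (yaw = tray yaw).
- pocket_mirror (a point): On the floor of the mirror's pocket, where the mirror's origin belongs; at tray own (0, 2) mm. The mirror lies here with its own x along the tray's -x (yaw = tray yaw + 180 degrees).
- pocket_caliper (a point): On the floor of the caliper's pocket, where the caliper's origin belongs; at tray own (0, 62) mm. The caliper lies here with its own x along the tray's +x (yaw = tray yaw).
- pocket_micrometer (a point): On the floor of the micrometer's pocket, where the micrometer's origin belongs; at tray own (0, 135) mm. The micrometer lies here with its own x along the tray's +x (yaw = tray yaw).
- pocket_scraper (a point): On the floor of the scraper block's T-shaped pocket, where the scraper's origin belongs; at tray own (0, -118) mm. The scraper stands here with its blade along the tray's x axis, on the outer (-y) side: yaw = tray yaw + 90 degrees.
- plate: Fixed, locked cast-iron turntable plate, top 30 mm above the table. Origin: on the table below the working surface, which spans own x -85 (open edge) to +105 mm and y -100 to +100 mm. Guard rails 12 mm high stand on it at both sides and the +x end. A copper contact shoe, 24 mm high above the surface, is bolted on beyond that end (x 133 to 167 mm). On the other side from the tray.
- trough (a point): Centre of the floor of the red chip trough fixed to the plate's open edge; at plate own (-120, 0) mm, 4 mm above the table. The trough spans plate own x -85 to -157 mm, y -100 to +100 mm; its outer wall is 50 mm and its side walls 42 mm above the table, inner faces in line with the plate's rails.
- spanner: Chrome open-ended spanner lying flat, 181 mm long, 14 mm thick, 250 g. Origin: underside of the handle at the grip point; own x towards the open jaw. Handle 18 mm wide from x -62 to +62 mm; head 44 mm wide from x 54 to 97; round tail 28 mm across centred at x -70 mm. May be absent.
- mirror: Black bakelite inspection mirror lying flat, 185 mm long, 120 g. Origin: underside of the handle at the grip point; own x towards the round head. Handle 20 mm wide and 16 mm thick from x -75 to +35 mm; thin neck; round head 54 mm across, 12 mm thick, centred at x 83 mm. May be absent.
- caliper: Steel caliper lying flat, 185 mm long, 14 mm thick, 200 g. Origin: underside of the beam at the grip point; own x towards the jaws. Beam 16 mm wide from x -100 to +85 mm; two jaws near its +x end stick out to own y = -36 mm; dark slider 24 mm wide, 16 mm thick, at x 32 to 60 mm (it does not move). May be absent.
- micrometer: Chrome micrometer lying flat, 170 mm long, 250 g. Origin: underside of the barrel at the grip point; own x towards the C-shaped frame. Barrel 16 mm wide and thick from x -75 to +31 mm; frame 14 mm thick from x 30 to 95 mm, standing out to own y = -50 mm on one side (+6 on the other); nothing moves. May be absent.
- scraper: Scraper block, 300 g: orange block 30 (own x) x 50 (own y) x 52 mm high, a dark steel blade 10 x 90 (own y) x 30 mm high on its -x face (x -25 to -15 mm). Origin: underside of the orange block's centre. Starts upright on the plate, at the +x end behind the chips, blade towards the open edge. Grip it across own x, above the blade; pushes chips with its underside up to 2 mm over the plate.
- dish: Bystander: tin dish 96 mm across, 22 mm high, with three bronze rivet heads fixed in it. Origin: centre of its underside.
- oilcan: Bystander: closed blue can, 60 mm across, 85 mm high. Origin: centre of its underside.
- chip0: Loose bronze chip 28 x 16 x 9 mm, 15 g, starts on the plate's working surface (its centre at plate own x -55 to +33 mm, y -82 to +82 mm). Origin: centre of one 28 x 16 face (the underside at the start). May be absent.
- chip1: Loose bronze chip 28 x 16 x 9 mm, 15 g, starts on the plate's working surface (its centre at plate own x -55 to +33 mm, y -82 to +82 mm). Origin: centre of one 28 x 16 face (the underside at the start). May be absent.
- chip2: Loose bronze chip 28 x 16 x 9 mm, 15 g, starts on the plate's working surface (its centre at plate own x -55 to +33 mm, y -82 to +82 mm). Origin: centre of one 28 x 16 face (the underside at the start). May be absent.
- chip3: Loose bronze chip 28 x 16 x 9 mm, 15 g, starts on the plate's working surface (its centre at plate own x -55 to +33 mm, y -82 to +82 mm). Origin: centre of one 28 x 16 face (the underside at the start). May be absent.
- chip4: Loose bronze chip 28 x 16 x 9 mm, 15 g, starts on the plate's working surface (its centre at plate own x -55 to +33 mm, y -82 to +82 mm). Origin: centre of one 28 x 16 face (the underside at the start). May be absent.
- chip5: Loose bronze chip 28 x 16 x 9 mm, 15 g, starts on the plate's working surface (its centre at plate own x -55 to +33 mm, y -82 to +82 mm). Origin: centre of one 28 x 16 face (the underside at the start). May be absent.
Not all that is in view belongs to the job. Leave any green or yellow look-alike of the micrometer alone. What is shaped like the caliper but pink is not meant.

How it is judged (in metres and radians):
On the way, in this order (a step that is already met when the one before it is completed fails the run):
1. the scraper block is held by the fingers over the plate's working surface (contact force between the fingers and scraper above 1 N and x of scraper in the frame of plate between -0.12 and 0.12 m and y of scraper in the frame of plate between -0.1 and 0.1 m and z of scraper in the frame of plate below 0.045 m), for 0.1 s.
2. every chip lies in the trough (x of chip0 in the frame of plate between -0.16 and -0.08 m and y of chip0 in the frame of plate between -0.105 and 0.105 m and z of each of chip0, chip1, chip2, chip3, chip4, chip5 in the frame of plate below 0.027 m and x of chip1 in the frame of plate between -0.16 and -0.08 m and y of chip1 in the frame of plate between -0.105 and 0.105 m and x of chip2 in the frame of plate between -0.16 and -0.08 m and y of chip2 in the frame of plate between -0.105 and 0.105 m and x of chip3 in the frame of plate between -0.16 and -0.08 m and y of chip3 in the frame of plate between -0.105 and 0.105 m and x of chip4 in the frame of plate between -0.16 and -0.08 m and y of chip4 in the frame of plate between -0.105 and 0.105 m and x of chip5 in the frame of plate between -0.16 and -0.08 m and y of chip5 in the frame of plate between -0.105 and 0.105 m), for 0.2 s.
3. the scraper block is fully home in its pocket (distance between scraper and pocket_scraper below 0.007 m and angle between scraper's own z axis and vertical below 0.04 rad and angle between the y axis of scraper and the x axis of tray, either way round below 0.08 rad), for 0.2 s.
At the end, for the whole second after the job is handed in: Every chip lies in the red trough, and the scraper block and every tool present lie at rest in their own pockets: origin within 7 mm of the pocket's point, turned no more than 0.08 rad from the pocket and not tilted more than 0.04 rad (all of step 2 and all of step 3 and distance between spanner and pocket_spanner below 0.007 m and angle between each of spanner, mirror, caliper, micrometer's own z axis and vertical below 0.04 rad and angle between the x axis of each of spanner, mirror, caliper, micrometer and the x axis of tray, either way round below 0.08 rad and distance between mirror and pocket_mirror below 0.007 m and distance between caliper and pocket_caliper below 0.007 m and distance between micrometer and pocket_micrometer below 0.007 m and linear speed of each of spanner, mirror, caliper, micrometer, scraper, chip0, chip1, chip2, chip3, chip4, chip5 below 0.02 m/s); the robot touches nothing.
It fails at once if the fingers touch a chip with more than 1 N (contact force between the fingers and chip0 above 1 N or contact force between the fingers and chip1 above 1 N or contact force between the fingers and chip2 above 1 N or contact force between the fingers and chip3 above 1 N or contact force between the fingers and chip4 above 1 N or contact force between the fingers and chip5 above 1 N).
It fails at once if a bystander (dish, oil can) is moved more than 20 mm (distance of any of dish, oilcan from where it was at the start of the episode above 0.02 m).
Of spanner, mirror, caliper, micrometer only 3 to 4 are there at a start; the rules pass over those that are not, and their reading is None.
Of chip0, chip1, chip2, chip3, chip4, chip5 only 4 to 6 are there at a start; the rules pass over those that are not, and their reading is None.
At some moment in a run one of spanner, mirror, caliper may be knocked a few centimetres aside while the robot is not near it.
Once in a run the grip may slacken for a moment while it holds something.
It also fails if it takes over 192 s, if anything falls off the work surface, if the arm or the gripper's body presses on something with over 40 N, if the wrist force passes 120 N, or if a joint passes its speed limit or range.

## Working session

There is one attempt and no reset: what is moved stays moved. The work goes in short steps, Python scripts to look and compute and a tool call to move; the robot and the scene stay as the last step left them, time stands still between calls to the robot, and variables do not carry over. Pictures are saved under pics/ and viewed, about 12 in all and at most 16, crops included, and the job is handed in when it is done.

Besides the shell and the picture viewer there is one more tool, called by a JSON object that holds its "op" and its "data", one argument or row to a line. step_arm: Moves the arm, as the interface text tells. Its arguments: {"type":"object","properties":{"commands":{"type":"array","items":{"type":"array","items":{"type":"array","items":{"type":"number"}}}},"force":{"type":"number"}},"required":["commands"]}

```bash
mkdir -p pics; ls; python3 - <<'E'
from plant import manip
import cv2,numpy as np
for n in("scene","top"):
    im=manip.capture(n); cv2.imwrite(f"pics/{n}0.png",im); c=manip.calibration(n); print(n,{k:(np.round(v,4).tolist() if not isinstance(v,str) else v) for k,v in c.items()})
o=manip.get_obs();print(o)
E
```

```text
pics
scene {'vertical_fov': 55.39, 'cx': 287.5389, 'cy': 206.8178, 'extrinsics': [[-0.7237, -0.5966, 0.3469, 874.3476], [0.69, -0.6163, 0.3795, 476.8171], [-0.0127, 0.514, 0.8577, 1024.5525], [0.0, 0.0, 0.0, 1.0]]}
top {'vertical_fov': 54.3565, 'cx': 283.2526, 'cy': 206.6437, 'extrinsics': [[-0.0241, 0.9825, -0.1848, 241.2793], [-0.9997, -0.0222, 0.0123, 50.7896], [0.0079, 0.1851, 0.9827, 1351.027], [0.0, 0.0, 0.0, 1.0]]}
{'clock': 0.1, 'joint_pos': array([ 1.1750797 ,  0.32178144, -0.07007285,  1.4515103 ,  0.02261992,
        1.37081449, -0.05691258]), 'qvel': array([-0.00016044, -0.00234847,  0.00154837, -0.00200789,  0.00162192,
       -0.00055722,  0.00132973]), 'joint_efforts': array([-4.43778554e-04, -4.92571199e+01, -4.05694647e-01, -3.13398707e+01,
       -6.41146721e-02,  3.95422324e-02,  5.47267950e-05]), 'tool_pos': array([ 258.74811658, -595.78057905,  235.57107221]), 'tcp_rot': array([ 0.14371894, -0.14404632,  0.69290134, -0.69172484]), 'ft_force': array([ 0.05682038,  0.12588269, -0.56744592]), 'torque': array([ 0.01571718, -0.01807207,  0.02789784]), 'opening': 1.0012658135531143}
```

View pics/top0.png

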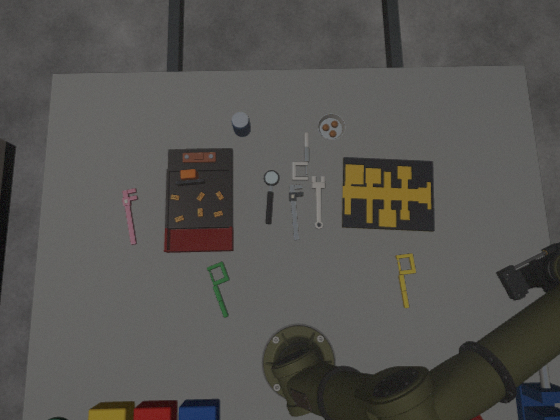

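View pics/scene0.png

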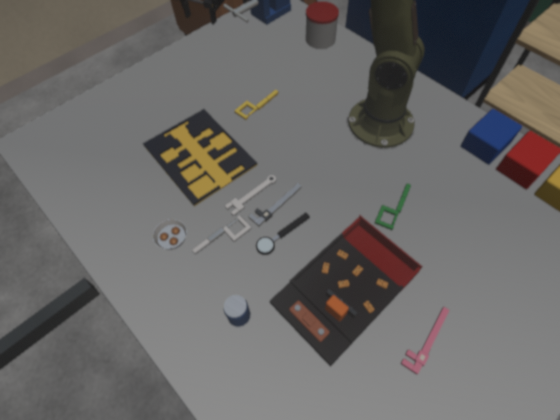

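```bash
cat > h.py <<'E'
import cv2,numpy as np
from plant import manip
def crop(im,x0,y0,w,h,s,name):
    c=cv2.resize(im[y0:y0+h,x0:x0+w],None,fx=s,fy=s,interpolation=cv2.INTER_CUBIC)
    c=np.clip(c.astype(float)*1.3,0,255).astype(np.uint8)
    for x in range((x0+9)//10*10,x0+w,10):
        cv2.line(c,(int((x-x0+.5)*s),0),(int((x-x0+.5)*s),8 if x%50 else 18),(0,255,0),1)
        if x%20==0: cv2.putText(c,str(x),(int((x-x0)*s)-8,28),0,.35,(0,255,0),1)
    for y in range((y0+9)//10*10,y0+h,10):
        cv2.line(c,(0,int((y-y0+.5)*s)),(8 if y%50 else 18,int((y-y0+.5)*s)),(0,255,0),1)
        if y%20==0: cv2.putText(c,str(y),(12,int((y-y0)*s)+6),0,.35,(0,255,0),1)
    cv2.imwrite(name,c)
def cam(n):
    c=manip.calibration(n); f=210/np.tan(np.radians(c["vertical_fov"])/2)
    return f,c["cx"],c["cy"],np.array(c["extrinsics"])
def w2p(n,P):
    f,cx,cy,E=cam(n); q=(np.atleast_2d(P)-E[:3,3])@E[:3,:3]
    return np.c_[cx+f*q[:,0]/-q[:,2],cy-f*q[:,1]/-q[:,2]]
def p2w(n,uv,z):
    f,cx,cy,E=cam(n); uv=np.atleast_2d(np.float64(uv))
    d=np.c_[(uv[:,0]-cx)/f,-(uv[:,1]-cy)/f,-np.ones(len(uv))]@E[:3,:3].T
    return E[:3,3]+d*((z-E[2,3])/d[:,2])[:,None]
E
python3 - <<'E'
from h import *
t=cv2.imread("pics/top0.png")
crop(t,158,140,80,118,5,"pics/a.png"); crop(t,255,108,92,134,4.4,"pics/b.png")
E
```

```text
(no output)
```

View pics/a.png

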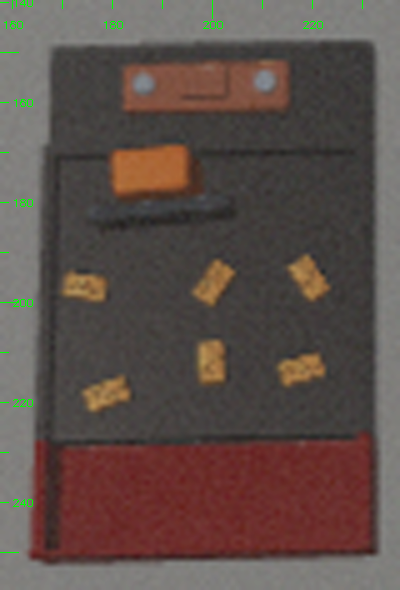

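View pics/b.png

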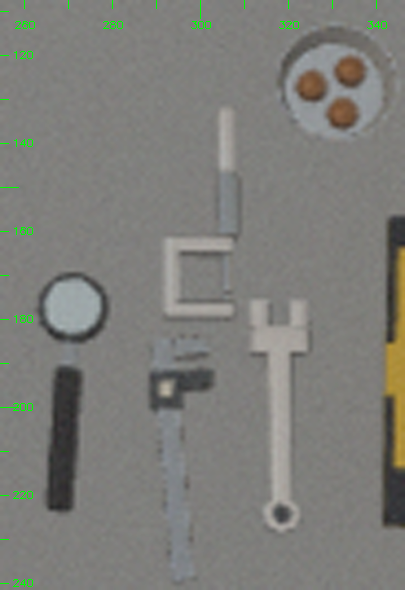

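```bash
cat >> h.py <<'E'
from scipy.optimize import minimize
MOD={
"spanner":[(-62,62,-9,9,0,14),(54,70,-22,22,0,14),(70,97,-22,-9,0,14),(70,97,9,22,0,14),("c",-70,0,14,0,14)],
"mirror":[(-75,35,-10,10,0,16),(35,57,-3,3,4,9),("c",83,0,27,0,12)],
"caliper":[(-100,85,-8,8,0,14),(32,60,-12,12,0,16),(73,85,-36,0,0,14),(45,57,-36,0,0,14)],
"micrometer":[(-75,31,-8,8,0,16),(30,95,-8,6,0,14) ,(30,42,-50,6,0,14),(83,95,-50,6,0,14),(30,95,-50,-40,0,14)],
"tray":[(-120,120,-152,152,0,16)],
"scraper":[(-15,15,-25,25,0,52),(-25,-15,-45,45,0,30)],
"block":[(-15,15,-25,25,0,52)],
"chip":[(-14,14,-8,8,0,9)],
"dish":[("c",0,0,48,0,22)],"oilcan":[("c",0,0,30,0,85)]}
def sil(n,name,p,zb,bb,S=6):
    x0,y0,w,h=bb; m=np.zeros((h*S,w*S),np.uint8); c,s=np.cos(p[2]),np.sin(p[2])
    for b in MOD[name]:
        if b[0]=="c":
            a=np.linspace(0,2*np.pi,24,endpoint=False); q=[(b[1]+b[3]*np.cos(t),b[2]+b[3]*np.sin(t),z) for t in a for z in b[4:]]
        else: q=[(x,y,z) for x in b[:2] for y in b[2:4] for z in b[4:]]
        q=np.array(q,float); P=np.c_[p[0]+c*q[:,0]-s*q[:,1],p[1]+s*q[:,0]+c*q[:,1],zb+q[:,2]]
        uv=(w2p(n,P)-[x0-.5,y0-.5])*S
        cv2.fillConvexPoly(m,cv2.convexHull(np.round(uv).astype(np.int32)),255)
    return cv2.resize(m,(w,h),interpolation=cv2.INTER_AREA)/255.
def fit(name,ims,p0,zb=0,cams=("top","scene"),cap=60,D=None,win=None):
    data=[]
    for n in cams:
        uv=w2p(n,[[p0[0]+a,p0[1]+b,zb+10] for a in(-1,1) for b in (-1,1)]) 
        r=win or {"tray":85,"scraper":26,"block":22,"chip":14,"dish":30,"oilcan":30}.get(name,60)
        u,v=uv.mean(0).astype(int); x0,y0=max(u-r,0),max(v-r,0); bb=(x0,y0,min(2*r,560-x0),min(2*r,420-y0))
        I=cv2.GaussianBlur(ims[n],(0,0),.6).astype(float)[y0:y0+bb[3],x0:x0+bb[2]]
        near=cv2.dilate((sil(n,name,p0,zb,bb)>0).astype(np.uint8),np.ones((15,15)))>0
        if D: d=D(I)
        else:
            far=(cv2.dilate((sil(n,name,p0,zb,bb)>0).astype(np.uint8),np.ones((7,7)))==0)&near
            d=np.minimum(np.linalg.norm(I-np.median(I[far],axis=0),axis=2),cap)
        data.append((n,bb,d,near))
    def f(p):
        return -np.mean([np.corrcoef(sil(n,name,(p[0],p[1],p[2]/100),zb,bb)[k],d[k])[0,1] for n,bb,d,k in data])
    best=None
    for st in (8,3):
        q=np.array([p0[0],p0[1],p0[2]*100]) if best is None else best.x
        best=minimize(f,q,method="Nelder-Mead",options=dict(initial_simplex=np.vstack([q]+[q+st*e for e in np.eye(3)]),xatol=.05,fatol=1e-5))
    x=best.x; return np.array([x[0],x[1],x[2]/100]),-best.fun
E
python3 - <<'E'
from h import *
ims={n:cv2.imread(f"pics/{n}0.png") for n in("top","scene")}
g=lambda u,v,z:p2w("top",(u,v),z)[0][:2]
init={"spanner":(*g(318.5,200,14),0),"mirror":(*g(269,200,14),0),"caliper":(*g(294,210,14),0.05),"micrometer":(*g(306,154,14),np.pi),"tray":(*g(388,194,16),0)}
for k,p in init.items():
    for cams in (("top",),("scene",),("top","scene")):
        r,s=fit(k,ims,p,cams=cams); print(k,cams,np.round(r[:2],1),round(np.degrees(r[2]),2),round(s,3))
org=lambda I:np.clip(I[...,2]-I[...,0],0,90)*(I[...,2]>90)
p=(*g(187,174,82),0)
for cams in (("top",),("scene",),("top","scene")):
    r,s=fit("block",ims,p,zb=30,cams=cams,D=lambda I:np.clip(I[...,2]-I[...,0]-25,0,70)); print("block",cams,np.round(r[:2],1),round(np.degrees(r[2]),2),round(s,3))
for nm,uv in dict(shoe=[(182.5,153),(215.5,152.2),(215.5,161),(182.5,161.8)]).items(): print(nm,np.round(p2w("top",uv,54),1).tolist())
print("open edge",np.round(p2w("top",[(169,228),(229,227)],30),1).tolist()); print("end",np.round(p2w("top",[(169,170.3),(228,169.7)],42),1).tolist())
print("railL inner",np.round(p2w("top",[(169.5,172),(168.3,227)],42),1).tolist())
print("trough outer",np.round(p2w("top",[(164,251.5),(232.7,250.3)],50),1).tolist())
for u,v in [(174.5,196.5),(200,196),(219,195),(179,218.3),(200,211.5),(217.7,213.2)]: print("chip",np.round(g(u,v,39),0))
from scipy.spatial.transform import Rotation as R
q=manip.get_obs()["tcp_rot"]; print(R.from_quat(q[[1,2,3,0]]).as_matrix().round(3))
E
```

```text
spanner ('top',) [503.8 -82.6] -1.68 0.892
spanner ('scene',) [500.5 -83.9] -2.23 0.772Traceback (most recent call last):
  File "<stdin>", line 7, in <module>
  File "h.py", line 62, in fit
    best=minimize(f,q,method="Nelder-Mead",options=dict(initial_simplex=np.vstack([q]+[q+st*e for e in np.eye(3)]),xatol=.05,fatol=1e-5))
    res = _minimize_neldermead(fun, x0, args, callback, bounds=bounds,
                               **options)
    fxr = func(xr)
    fx = function(np.copy(x), *(wrapper_args + args))
  File "h.py", line 58, in f
    return -np.mean([np.corrcoef(sil(n,name,(p[0],p[1],p[2]/100),zb,bb)[k],d[k])[0,1] for n,bb,d,k in data])
                                 ~~~^^^^^^^^^^^^^^^^^^^^^^^^^^^^^^^^^^^
  File "h.py", line 41, in sil
    uv=(w2p(n,P)-[x0-.5,y0-.5])*S
        ~~~^^^^^
  File "h.py", line 17, in w2p
    f,cx,cy,E=cam(n); q=(np.atleast_2d(P)-E[:3,3])@E[:3,:3]
              ~~~^^^
  File "h.py", line 14, in cam
    c=manip.calibration(n); f=210/np.tan(np.radians(c["vertical_fov"])/2)
ValueError: time passes only in moves, steps and waits
```

```bash
python3 - <<'E'
s=open("h.py").read()
s=s.replace("import cv2,numpy as np\n","import cv2,numpy as np,functools\n").replace("def cam(n)","@functools.lru_cache\ndef cam(n)"); open("h.py","w").write(s)
E
cat > f0.py <<'E'
from h import *
ims={n:cv2.imread(f"pics/{n}0.png") for n in("top","scene")}
g=lambda u,v,z:p2w("top",(u,v),z)[0][:2]
init={"spanner":(*g(318.5,200,14),0),"mirror":(*g(269,200,14),0),"caliper":(*g(294,210,14),0.05),"micrometer":(*g(306,154,14),np.pi),"tray":(*g(388,194,16),0)}
CC=(("top",),("scene",),("top","scene"))
for k,p in init.items():
    for cams in CC:
        r,s=fit(k,ims,p,cams=cams); print(k,cams,np.round(r[:2],1),round(np.degrees(r[2]),2),round(s,3))
p=(*g(187,174,82),0)
for cams in CC:
    r,s=fit("block",ims,p,zb=30,cams=cams,D=lambda I:np.clip(I[...,2]-I[...,0]-25,0,70)); print("block",cams,np.round(r[:2],1),round(np.degrees(r[2]),2),round(s,3))
for nm,uv in dict(shoe=[(182.5,153),(215.5,152.2),(215.5,161),(182.5,161.8)]).items(): print(nm,np.round(p2w("top",uv,54),1).tolist())
print("open edge",np.round(p2w("top",[(169,228),(229,227)],30),1).tolist()); print("end",np.round(p2w("top",[(169,170.3),(228,169.7)],42),1).tolist())
print("railL inner",np.round(p2w("top",[(169.5,172),(168.3,227)],42),1).tolist())
print("trough outer",np.round(p2w("top",[(164,251.5),(232.7,250.3)],50),1).tolist())
for u,v in [(174.5,196.5),(200,196),(219,195),(179,218.3),(200,211.5),(217.7,213.2)]: print("chip",np.round(g(u,v,39),0))
from scipy.spatial.transform import Rotation as R
q=manip.get_obs()["tcp_rot"]; print(R.from_quat(q[[1,2,3,0]]).as_matrix().round(3))
E
python3 f0.py
```

```text
spanner ('top',) [503.8 -82.6] -1.68 0.892
spanner ('scene',) [500.5 -83.9] -2.23 0.772
spanner ('top', 'scene') [502.3 -82.7] -1.87 0.826
mirror ('top',) [512.6  80. ] -4.95 0.928
mirror ('scene',) [513.   80.4] -4.53 0.925
mirror ('top', 'scene') [513.2  80.3] -4.66 0.925
caliper ('top',) [ 4.827e+02 -1.000e-01] 3.97 0.535
caliper ('scene',) [485.1   3.1] 2.01 0.619
caliper ('top', 'scene') [483.8   2.4] 2.36 0.566
micrometer ('top',) [677.9 -49.3] 178.2 0.598
micrometer ('scene',) [678.5 -47.3] 178.86 0.532
micrometer ('top', 'scene') [678.3 -48.2] 179.1 0.558
tray ('top',) [ 531.6 -317.9] -4.09 0.995
tray ('scene',) [ 531.2 -318.3] -3.93 0.991
tray ('top', 'scene') [ 531.4 -317.6] -3.99 0.993
block ('top',) [598.3 343.9] 0.06 0.747
block ('scene',) [594.1 338.8] 3.18 0.849
block ('top', 'scene') [595.6 339. ] 3.39 0.79
shoe [[672.9, 362.9, 54.0], [673.4, 254.1, 54.0], [643.1, 253.9, 54.0], [642.7, 362.2, 54.0]]
open edge [[427.6, 407.0, 30.0], [426.4, 212.4, 30.0]]
end [[618.2, 409.0, 42.0], [616.0, 214.3, 42.0]]
railL inner [[612.3, 407.2, 42.0], [429.2, 406.1, 42.0]]
trough outer [[350.1, 415.3, 50.0], [348.8, 198.2, 50.0]]
chip [530. 389.]
chip [530. 306.]
chip [532. 244.]
chip [457. 373.]
chip [478. 305.]
chip [471. 248.]
[[-0.917 -0.001  0.398]
 [-0.398  0.002 -0.917]
 [ 0.    -1.    -0.002]]
```

```bash
cat > ov.py <<'E'
from h import *
def overlay(im,n,bb,s,poses,name):
    x0,y0,w,h=bb; c=cv2.resize(im[y0:y0+h,x0:x0+w],None,fx=s,fy=s,interpolation=cv2.INTER_CUBIC)
    c=np.clip(c*1.3,0,255).astype(np.uint8)
    for k,p,z in poses:
        m=(sil(n,k,p,z,bb,S=s)>0); m=np.zeros((h*s,w*s),np.uint8)
        cc,ss=np.cos(p[2]),np.sin(p[2])
        for b in MOD[k]:
            if b[0]=="c": a=np.linspace(0,6.2832,30); q=np.c_[b[1]+b[3]*np.cos(a),b[2]+b[3]*np.sin(a),0*a+b[5]]
            else: q=np.array([(b[0],b[2],b[5]),(b[1],b[2],b[5]),(b[1],b[3],b[5]),(b[0],b[3],b[5])],float)
            P=np.c_[p[0]+cc*q[:,0]-ss*q[:,1],p[1]+ss*q[:,0]+cc*q[:,1],z+q[:,2]]
            uv=((w2p(n,P)-[x0-.5,y0-.5])*s).round().astype(np.int32)
            cv2.polylines(c,[uv],True,(0,255,0),1)
    cv2.imwrite(name,c); return c
E
python3 - <<'E'
from ov import *
MOD["plate"]=[(-85,105,-100,100,0,0),(-157,-85,-100,100,20,20),(133,167,-54,54,24,24)]
d=np.radians
t=[("spanner",(502.3,-82.7,d(-1.9)),0),("mirror",(513,80.3,d(-4.7)),0),("caliper",(483.8,2.4,d(3)),0),("micrometer",(678.3,-48.2,d(179)),0),("plate",(512,308.5,0),30),("scraper",(595.6,339,d(5)),30)]
im={n:cv2.imread(f"pics/{n}0.png") for n in("top","scene")}
a=overlay(im["top"],"top",(260,125,75,120),5,t,"pics/c.png"); b=overlay(im["scene"],"scene",(190,170,125,85),3,t,"pics/c.png")
e=overlay(im["top"],"top",(160,142,78,114),5,t,"pics/c.png")
cv2.imwrite("pics/c.png",np.hstack([a[:570],e[:570]]))
e=overlay(im["scene"],"scene",(265,210,160,140),4,t,"pics/d.png")
f=cv2.imread("pics/c.png")
E
```

```text
(no output)
```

View pics/c.png

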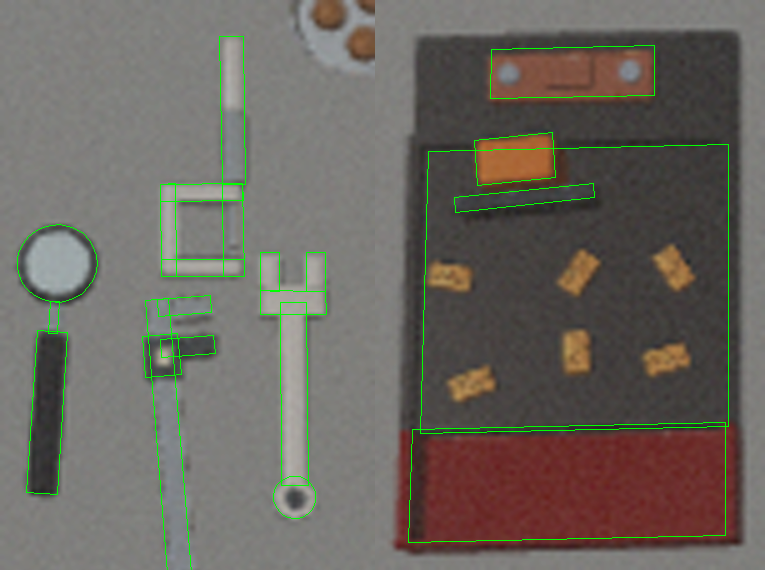

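View pics/d.png

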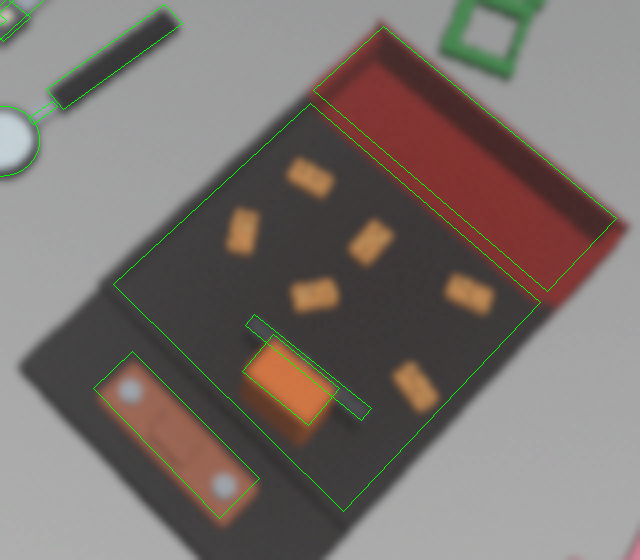

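{"op": "step_arm", "data": {
  "commands": [
    [[0,0,0,-0.0283,0,-0.03015,0.087],[0,0,0,-0.0283,0,-0.03015,0.087],[0,0,0,-0.0283,0,-0.03015,0.087],[0,0,0,-0.0283,0,-0.03015,0.087],[0,0,0,-0.0283,0,-0.03015,0.087],[0,0,0,-0.0283,0,-0.03015,0.087],[0,0,0,-0.0283,0,-0.03015,0.087],[0,0,0,-0.0283,0,-0.03015,0.087]]
  ]
}}

```text
clock: 0.9
tool_pos: [370.6, -282.9, 236.2]
tcp_rot: [0.144, -0.144, 0.692, -0.692]
ft_force: [1.3, 0.4, 1.0]
opening: 0.995
```

{"op": "step_arm", "data": {
  "commands": [
    [[0,0,0,-0.0283,0,-0.03015,0.087],[0,0,0,-0.0283,0,-0.03015,0.087],[0,0,0,-0.0283,0,-0.03015,0.087],[0,0,0,-0.0283,0,-0.03015,0.087],[0,0,0,-0.0283,0,-0.03015,0.087],[0,0,0,-0.0283,0,-0.03015,0.087],[0,0,0,-0.0283,0,-0.03015,0.087],[0,0,0,-0.0283,0,-0.03015,0.087]]
  ]
}}

```text
clock: 1.7
tool_pos: [482.1, 28.2, 236.4]
tcp_rot: [-0.144, 0.144, -0.692, 0.693]
ft_force: [0.1, -0.1, -0.8]
opening: 0.999
```

{"op": "step_arm", "data": {
  "commands": [
    [[0,0,0,-0.0283,0,-0.03015,0.087],[0,0,0,-0.0283,0,-0.03015,0.087],[0,0,0,-0.0283,0,-0.03015,0.087],[0,0,0,-0.0283,0,-0.03015,0.087],[0,0,0,-0.0283,0,-0.03015,0.087],[0,0,0,-0.0283,0,-0.03015,0.087],[0,0,0,-0.0283,0,-0.03015,0.087],[0,0,0,-0.0283,0,-0.03015,0.087]]
  ]
}}

```text
clock: 2.5
tool_pos: [594.1, 339.2, 235.6]
tcp_rot: [-0.143, 0.144, -0.692, 0.693]
ft_force: [0.1, -1.1, 1.0]
opening: 1.002
```

{"op": "step_arm", "data": {
  "commands": [
    [[0,-8.5,0,0,0.005,0,0.087],[0,-8.5,0,0,0.005,0,0.087],[0,-8.5,0,0,0.005,0,0.087],[0,-8.5,0,0,0.005,0,0.087],[0,-8.5,0,0,0.005,0,0.087],[0,-8.5,0,0,0.005,0,0.087],[0,-8.5,0,0,0.005,0,0.087],[0,-8.5,0,0,0.005,0,0.087]]
  ]
}}

```text
clock: 3.3
tool_pos: [593.5, 337.7, 195.7]
tcp_rot: [-0.507, 0.508, -0.492, 0.492]
ft_force: [-0.8, 0.3, -0.7]
opening: 1.002
```

```bash
cat > go.py <<'E'
# python3 go.py x y z heading_deg : deltas from the measured pose; turn first, then shift (mm) in turned tool axes
import sys,numpy as np
from plant import manip
from scipy.spatial.transform import Rotation as R
o=manip.get_obs(); p=o["tool_pos"]; q=o["tcp_rot"]; M=R.from_quat(q[[1,2,3,0]]).as_matrix()
h=np.degrees(np.arctan2(M[1,2],M[0,2]))
print("t",round(o["clock"],2),"tcp",p.round(1),"head",round(h,2),"tilt",np.degrees(M[:2,1]).round(2),"q",o["joint_pos"].round(2),"F",o["ft_force"].round(1),"open",round(o["opening"]*87,1))
a=[float(v) for v in sys.argv[1:]]
for i in range(0,len(a),4):
    x,y,z,H=a[i:i+4]; t=(H-h+180)%360-180; c,s=np.cos(np.radians(H)),np.sin(np.radians(H)); d=np.array([x,y,z])-p
    print("turn wy",round(-t,2),"| tx",round(s*d[0]-c*d[1],1),"ty",round(-d[2],1),"tz",round(c*d[0]+s*d[1],1),"| now-axes",(M.T@d).round(1)); p=np.array([x,y,z]); h=H
E
python3 go.py 594.5 339 80 5
```

```text
t 3.3 tcp [593.5 337.7 195.7] head 1.82 tilt [-0.05 -0.04] q [ 0.13  0.62 -1.04  1.39  0.53  1.43 -0.86] F [-0.8  0.3 -0.7] open 87.2
turn wy -3.18 | tx -1.2 ty 115.7 tz 1.1 | now-axes [ -1.3 115.7   1.1]
```

{"op": "step_arm", "data": {
  "commands": [
    [[0,-3.2,0,-0.0012,0,0.0011,0.06],[0,0,0,0,0.02,0,0.06],[0,0,0,0,0.02,0,0.06],[0,0,0,0,0.02,0,0.06],[0,0,0,0,0.02,0,0.06],[0,0,0,0,0.02,0,0.06],[0,0,0,0,0.012,0,0.06],[0,0,0,0,0.0057,0,0.06]]
  ],
  "force": 30
}}

```text
clock: 4.1
tool_pos: [594.1, 338.7, 77.0]
tcp_rot: [-0.519, 0.521, -0.479, 0.479]
ft_force: [0.7, -0.4, 0.9]
opening: 0.69
```

{"op": "step_arm", "data": {
  "commands": [
    [[0,0,0,0,0,0,0.02],[0,0,0,0,0,0,0.02],[0,0,0,0,0,0,0.02],[0,0,0,0,0,0,0.02],[0,0,0,0,0,0,0.02],[0,0,0,0,0,0,0.02],[0,0,0,0,0,0,0.02],[0,0,0,0,0,0,0.02]]
  ],
  "force": 40
}}

```text
clock: 4.9
tool_pos: [595.4, 339.6, 79.6]
tcp_rot: [0.52, -0.519, 0.479, -0.48]
ft_force: [1.4, -0.3, 3.5]
opening: 0.342
```

```bash
python3 go.py 594.5 339 80 5
```

```text
t 4.9 tcp [595.4 339.6  79.6] head 4.67 tilt [0.09 0.04] q [ 0.11  0.72 -0.98  1.5   0.62  1.25 -0.87] F [ 1.4 -0.3  3.5] open 29.8
turn wy -0.33 | tx 0.5 ty -0.4 tz -0.9 | now-axes [ 0.5 -0.4 -0.9]
```

{"op": "step_arm", "data": {
  "commands": [
    [[0,4.7,0,0,-0.0015,0,0.02],[0,0,0,-0.01,0,0,0.02],[0,0,0,-0.01,0,0,0.02],[0,0,0,0,0,-0.01,0.02],[0,0,0,0,0,-0.015,0.02],[0,0,0,0,0,-0.015,0.02],[0,0,0,0,0,-0.015,0.02],[0,0,0,0,0,-0.015,0.02]]
  ]
}}

```text
clock: 5.7
tool_pos: [522.3, 359.9, 79.6]
tcp_rot: [-0.5, 0.501, -0.5, 0.499]
ft_force: [0.9, 0.5, -1.7]
opening: 0.341
```

```bash
python3 go.py 440 359 79 0; python3 - <<'E'
from h import *
im=manip.capture("scene"); cv2.imwrite("pics/s1.png",im); a=cv2.resize(im[200:360,255:435],None,fx=2.2,fy=2.2,interpolation=cv2.INTER_CUBIC)
im=manip.capture("top"); cv2.imwrite("pics/t1.png",im); b=cv2.resize(im[135:257,155:245],None,fx=2.885,fy=2.885,interpolation=cv2.INTER_CUBIC)
cv2.imwrite("pics/e.png",np.hstack([a,b[:a.shape[0]]]))
E
```

```text
t 5.7 tcp [522.3 359.9  79.6] head 0.13 tilt [-0.1  -0.02] q [ 0.11  0.63 -1.02  1.64  0.57  1.2  -1.04] F [ 0.9  0.5 -1.7] open 29.7
turn wy 0.13 | tx 0.9 ty 0.6 tz -82.3 | now-axes [  0.7   0.7 -82.3]
```

View pics/e.png

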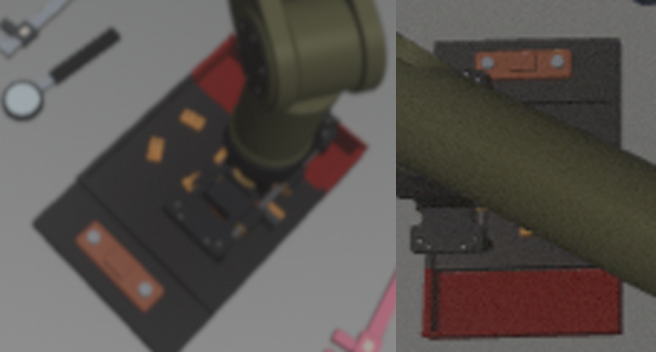

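{"op": "step_arm", "data": {
  "commands": [
    [[0,0,0,0,0,-0.014,0.02],[0,0,0,0,0,-0.014,0.02],[0,0,0,0,0,-0.014,0.02],[0,0,0,0,0,-0.014,0.02],[0,0,0,0,0,-0.014,0.02],[0,0,0,0,0,-0.012,0.02],[0,0,0,0,0,0,0.02],[0,0,0,0,-0.02,0,0.02]]
  ]
}}

```text
clock: 6.6
tool_pos: [441.6, 357.6, 98.4]
tcp_rot: [-0.498, 0.502, -0.5, 0.5]
ft_force: [-0.4, 0.2, -3.4]
opening: 0.339
```

{"op": "step_arm", "data": {
  "commands": [
    [[0,0,0,0,-0.04,0,0.02],[0,0,0,0,-0.01,0.03,0.02],[0,0,0,0,0,0.05,0.02],[0,0,0,0.02,0,0.045,0.02],[0,0,0,0.04,0,0.03,0.02],[0,0,0,0.042,0,0,0.02],[0,0,0,0,0.03,0,0.02],[0,0,0,0,0.025,0,0.02]]
  ]
}}

```text
clock: 7.4
tool_pos: [599.9, 253.9, 94.5]
tcp_rot: [-0.499, 0.498, -0.501, 0.502]
ft_force: [-1.2, 0.3, -3.5]
opening: 0.339
```

```bash
python3 go.py 595 257 79.5 0
```

```text
t 7.4 tcp [599.9 253.9  94.5] head -0.36 tilt [ 0.07 -0.04] q [ 0.29  0.64 -1.01  1.58  0.57  1.23 -0.83] F [-1.2  0.3 -3.5] open 29.5
turn wy -0.36 | tx -3.1 ty 15.0 tz -4.9 | now-axes [-3.1 15.  -5. ]
```

{"op": "step_arm", "data": {
  "commands": [
    [[0,0,0,-0.003,0.008,-0.005,0.02],[0,0,0,0,0.007,0,0.02],[0,0,0,0,0,0,0.02],[0,0,0,0,0,-0.01,0.02],[0,0,0,0,0,-0.015,0.02],[0,0,0,0,0,-0.015,0.02],[0,0,0,0,0,-0.015,0.02],[0,0,0,0,0,-0.015,0.02]]
  ]
}}

```text
clock: 8.2
tool_pos: [525.2, 262.2, 83.4]
tcp_rot: [0.502, -0.497, 0.499, -0.501]
ft_force: [3.6, -0.1, 5.1]
opening: 0.34
```

{"op": "step_arm", "data": {
  "commands": [
    [[0,0,0,0,0,-0.015,0.02],[0,0,0,0,0,-0.015,0.02],[0,0,0,0,0,-0.015,0.02],[0,0,0,0,0,-0.015,0.02],[0,0,0,0,0,-0.015,0.02],[0,0,0,0,0,-0.01,0.02],[0,0,0,0,0,0,0.02],[0,0,0,0,-0.02,0,0.02]]
  ]
}}

```text
clock: 9.0
tool_pos: [435.4, 260.0, 98.9]
tcp_rot: [-0.499, 0.502, -0.5, 0.499]
ft_force: [-0.7, -0.8, -2.6]
opening: 0.341
```

{"op": "step_arm", "data": {
  "commands": [
    [[0,0,0,0,-0.04,0,0.02],[0,0,0,0,-0.01,0.03,0.02],[0,0,0,0,0,0.05,0.02],[0,0,0,-0.02,0,0.045,0.02],[0,0,0,-0.031,0,0.03,0.02],[0,0,0,0,0,0,0.02],[0,0,0,0,0.03,0,0.02],[0,0,0,0,0.025,0,0.02]]
  ]
}}

```text
clock: 9.8
tool_pos: [591.9, 311.9, 93.6]
tcp_rot: [-0.5, 0.501, -0.5, 0.499]
ft_force: [-0.2, 0.3, -3.6]
opening: 0.342
```

```bash
python3 go.py 595 308 79.5 0
```

```text
t 9.8 tcp [591.9 311.9  93.6] head 0.05 tilt [-0.11 -0.03] q [ 0.18  0.69 -1.01  1.53  0.6   1.26 -0.91] F [-0.2  0.3 -3.6] open 29.8
turn wy 0.05 | tx 3.9 ty 14.1 tz 3.1 | now-axes [ 3.9 14.1  3.1]
```

{"op": "step_arm", "data": {
  "commands": [
    [[0,0,0,0.0035,0.007,0.003,0.02],[0,0,0,0,0.007,0,0.02],[0,0,0,0,0,0,0.02],[0,0,0,0,0,-0.01,0.02],[0,0,0,0,0,-0.015,0.02],[0,0,0,0,0,-0.015,0.02],[0,0,0,0,0,-0.015,0.02],[0,0,0,0,0,-0.015,0.02]]
  ]
}}

```text
clock: 10.6
tool_pos: [525.3, 308.2, 82.3]
tcp_rot: [0.501, -0.499, 0.5, -0.5]
ft_force: [0.7, -0.5, -1.1]
opening: 0.343
```

{"op": "step_arm", "data": {
  "commands": [
    [[0,0,0,0,0,-0.015,0.02],[0,0,0,0,0,-0.015,0.02],[0,0,0,0,0,-0.015,0.02],[0,0,0,0,0,-0.015,0.02],[0,0,0,0,0,-0.015,0.02],[0,0,0,0,0,-0.01,0.02],[0,0,0,0,0,0,0.02],[0,0,0,0,-0.02,0,0.02]]
  ]
}}

```text
clock: 11.4
tool_pos: [439.2, 306.1, 99.4]
tcp_rot: [-0.498, 0.502, -0.5, 0.5]
ft_force: [0.2, -0.4, -3.1]
opening: 0.339
```

{"op": "step_arm", "data": {
  "commands": [
    [[0,0,0,0,-0.05,0,0.02],[0,0,0,0,-0.03,0.02,0.02],[0,0,0,0.05,0,0,0.02],[0,0,0,0.05,0,0,0.02],[0,0,0,0.05,0,0,0.02],[0,0,0,0.05,0,0,0.02],[0,0,0,0.05,0,0,0.02],[0,0,0,0.05,0,0,0.02]]
  ]
}}

```text
clock: 12.2
tool_pos: [460.4, 5.4, 181.6]
tcp_rot: [-0.499, 0.5, -0.499, 0.501]
ft_force: [1.6, -1.0, -2.8]
opening: 0.344
```

```bash
python3 go.py 595 308 79.5 0; python3 - <<'E'
from h import *
im=manip.capture("scene"); cv2.imwrite("pics/s2.png",im); a=cv2.resize(im[200:360,255:435],None,fx=2.2,fy=2.2,interpolation=cv2.INTER_CUBIC)
im=manip.capture("top"); cv2.imwrite("pics/t2.png",im); b=cv2.resize(im[135:257,155:245],None,fx=2.885,fy=2.885,interpolation=cv2.INTER_CUBIC)
cv2.imwrite("pics/f.png",np.clip(np.hstack([a,b[:a.shape[0]]])*1.3,0,255))
E
```

```text
t 12.2 tcp [460.4   5.4 181.6] head -0.05 tilt [ 0.06 -0.15] q [ 1.23 -0.04 -1.26  1.94 -0.03  1.21 -0.02] F [ 1.6 -1.  -2.8] open 29.9
turn wy -0.05 | tx -302.6 ty 102.1 tz 134.6 | now-axes [-302.9  101.4  134.2][ WARN:0@3.553] global loadsave.cpp:1063 imwrite_ Unsupported depth image for selected encoder is fallbacked to CV_8U.
```

View pics/f.png

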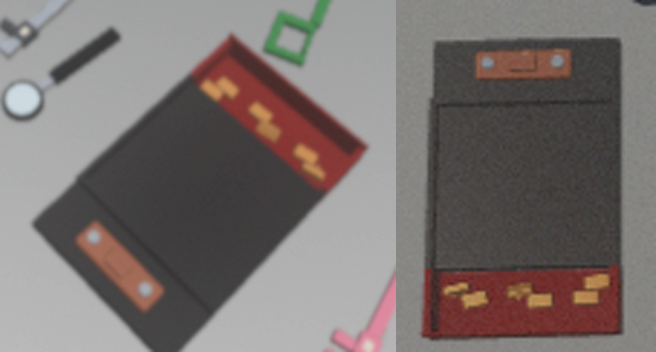

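{"op": "step_arm", "data": {
  "commands": [
    [[0,0,0,0.02,0,0.01,0.02],[0,0,0,0.04,0,0.01,0.02],[0,0,0,0.045,0,0.01,0.02],[0,0,0,0.045,0,0.01,0.02],[0,0,0,0.045,0,0.01,0.02],[0,0,0,0.045,0,0.01,0.02],[0,0,0,0.045,0,0.003,0.02],[0,0,0,0.045,0,0,0.02]]
  ]
}}

```text
clock: 13.1
tool_pos: [523.9, -323.9, 180.6]
tcp_rot: [0.5, -0.5, 0.5, -0.5]
ft_force: [0.7, -0.1, -2.1]
opening: 0.339
```

```bash
python3 go.py 523 -435.5 130 86
```

```text
t 13.1 tcp [ 523.9 -323.9  180.6] head -0.02 tilt [-0.    0.06] q [ 1.29  0.46 -1.    1.59  0.4   1.32  0.23] F [ 0.7 -0.1 -2.1] open 29.5
turn wy -86.02 | tx 6.9 ty 50.6 tz -111.4 | now-axes [111.7  50.5  -0.9]
```

{"op": "step_arm", "data": {
  "commands": [
    [[0,0,0,0.04,0,0,0.02],[0,0,0,0.04,0,0,0.02],[0,0,0,0.0317,0,-0.001,0.02],[0,-8.5,0,0,0,0,0.02],[0,-8.5,0,0,0,0,0.02],[0,-8.5,0,0,0,0,0.02],[0,-8.5,0,0,0,0,0.02],[0,-8.5,0,0,0,0,0.02]]
  ]
}}

```text
clock: 13.9
tool_pos: [522.3, -434.1, 180.5]
tcp_rot: [0.648, -0.648, 0.284, -0.283]
ft_force: [0.2, -0.2, -3.1]
opening: 0.342
```

{"op": "step_arm", "data": {
  "commands": [
    [[0,-8.5,0,0,0,0,0.02],[0,-8.5,0,0,0,0,0.02],[0,-8.5,0,0,0,0,0.02],[0,-8.5,0,0,0,0,0.02],[0,-8.5,0,0,0,0,0.02],[0,-1,0,0,0,0,0.02],[0,0,0,0,0.02,0,0.02],[0,0,0,0,0.02,0,0.02]]
  ]
}}

```text
clock: 14.7
tool_pos: [522.7, -434.2, 140.7]
tcp_rot: [-0.707, 0.707, -0.026, 0.026]
ft_force: [1.0, -0.6, -1.9]
opening: 0.344
```

```bash
python3 go.py 523 -435.5 100 86; python3 - <<'E'
from h import *
im=manip.capture("scene"); cv2.imwrite("pics/s3.png",im); a=cv2.resize(im[95:215,135:270],None,fx=3.5,fy=3.5,interpolation=cv2.INTER_CUBIC)
im=manip.capture("top"); cv2.imwrite("pics/t3.png",im); b=cv2.resize(im[145:250,330:450],None,fx=2.7,fy=2.7,interpolation=cv2.INTER_CUBIC)
b=cv2.copyMakeBorder(b,0,a.shape[0]-b.shape[0],0,0,0)
cv2.imwrite("pics/g.png",np.clip(np.hstack([a,b])*1.3,0,255).astype(np.uint8))
E
```

```text
t 14.7 tcp [ 522.7 -434.2  140.7] head 85.79 tilt [ 0.03 -0.02] q [ 1.42  0.76 -1.19  1.46  0.7   1.4   1.71] F [ 1.  -0.6 -1.9] open 29.9
turn wy -0.21 | tx 0.4 ty 40.7 tz -1.3 | now-axes [ 0.4 40.7 -1.3]
```

View pics/g.png

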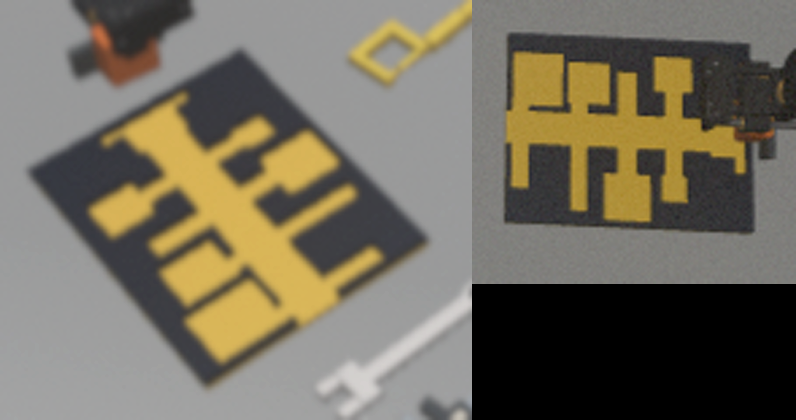

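```bash
python3 - <<'E'
from ov import *
d=np.radians
for z in (91,):
  P=[("block",(522.7,-434.2,d(85.8)),z)]
  def proj(n,dx,dy,zb):
    c,s=np.cos(d(85.8)),np.sin(d(85.8)); x,y=dx,dy
    return w2p(n,[[522.7+c*x-s*y,-434.2+s*x+c*y,zb]])[0].round(1)
  for nm,(x,y) in dict(c1=(15,25),c2=(15,-25),c3=(-15,25),c4=(-15,-25)).items(): print(nm,"bottom scene",proj("scene",x,y,z),"top",proj("top",x,y,z+52))
  for y in(-45,45): print("blade end",y,[proj("scene",x,y,zz).tolist() for x in(-25,-15) for zz in(z,z+30)])
im=cv2.imread("pics/s3.png"); I=cv2.GaussianBlur(im,(0,0),.6)[92:125,150:185].astype(int); m=(I[...,2]-I[...,0]>40); ys,xs=np.nonzero(m); print("orange",xs.min()+150,xs.max()+150,ys.min()+92,ys.max()+92)
c=overlay(im,"scene",(145,85,55,45),12,[],"pics/hh.png")
c2=c.copy()
cc,ss=np.cos(d(85.8)),np.sin(d(85.8))
for b in MOD["scraper"]:
  for zz in b[4:]:
    q=np.array([(b[0],b[2]),(b[1],b[2]),(b[1],b[3]),(b[0],b[3])],float)
    Q=np.c_[522.7+cc*q[:,0]-ss*q[:,1],-434.2+ss*q[:,0]+cc*q[:,1],0*q[:,0]+91+zz]
    cv2.polylines(c2,[((w2p("scene",Q)-[144.5,84.5])*12).astype(np.int32)],True,(0,255,0),1)
cv2.imwrite("pics/hh.png",c2)
E
```

```text
c1 bottom scene [182.5 113.8] top [432.4 193.5]
c2 bottom scene [168.9 121.4] top [432.1 177.5]
c3 bottom scene [177.6 108.5] top [442.2 194. ]
c4 bottom scene [164. 116.] top [441.9 178. ]
blade end -45 [[156.9, 117.2], [154.0, 110.4], [158.5, 119.0], [155.6, 112.2]]
blade end 45 [[181.3, 103.9], [179.0, 96.9], [182.9, 105.6], [180.6, 98.6]]
orange 161 184 102 124
```

View pics/hh.png

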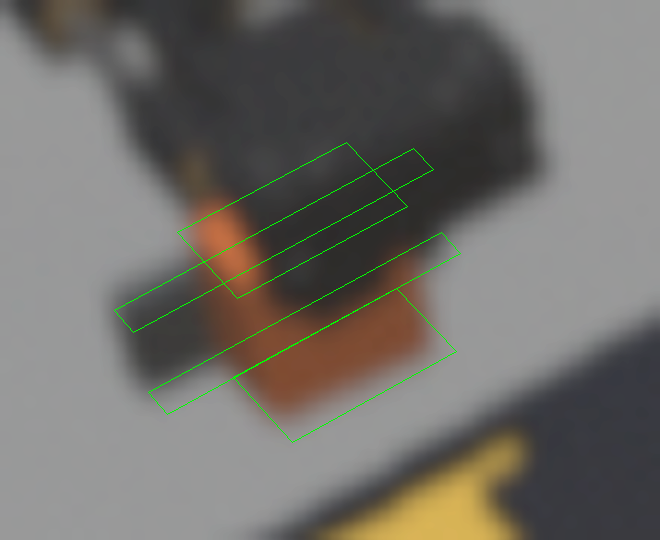

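{"op": "step_arm", "data": {
  "commands": [
    [[0,-0.2,0,-0.001,0.02,-0.0013,0.02],[0,0,0,0,0.02,0,0.02],[0,0,0,0,0.02,0,0.02],[0,0,0,0,0.006,0,0.02],[0,0,0,0,0.004,0,0.02],[0,0,0,0,0.004,0,0.02],[0,0,0,0,0,0,0.02],[0,0,0,0,0,0,0.02]]
  ]
}}

```text
clock: 15.6
tool_pos: [521.8, -435.2, 68.1]
tcp_rot: [-0.706, 0.707, -0.023, 0.024]
ft_force: [-0.2, -0.5, -2.9]
opening: 0.341
```

```bash
python3 go.py 521.7 -435.5 55 86
```

```text
t 15.6 tcp [ 521.8 -435.2   68.1] head 86.18 tilt [ 0.05 -0.04] q [ 1.41  0.82 -1.14  1.52  0.76  1.29  1.68] F [-0.2 -0.5 -2.9] open 29.7
turn wy 0.18 | tx -0.1 ty 13.1 tz -0.3 | now-axes [-0.1 13.1 -0.2]
```

{"op": "step_arm", "data": {
  "commands": [
    [[0,0,0,0,0.003,0,0.02],[0,0,0,0,0.002,0,0.02],[0,0,0,0,0.002,0,0.02],[0,0,0,0,0.002,0,0.02],[0,0,0,0,0.002,0,0.02],[0,0,0,0,0.001,0,0.02],[0,0,0,0,0,0,0.02],[0,0,0,0,0,0,0.02]]
  ]
}}

```text
clock: 16.4
tool_pos: [522.5, -435.5, 57.2]
tcp_rot: [-0.706, 0.707, -0.023, 0.024]
ft_force: [0.8, 0.8, 5.4]
opening: 0.335
```

```bash
python3 go.py 521.7 -435.5 55 86
```

```text
t 16.4 tcp [ 522.5 -435.5   57.2] head 86.19 tilt [ 0.13 -0.11] q [ 1.41  0.83 -1.13  1.53  0.77  1.28  1.68] F [0.8 0.8 5.4] open 29.2
turn wy 0.19 | tx -0.8 ty 2.2 tz -0.0 | now-axes [-0.8  2.1 -0. ]
```

{"op": "step_arm", "data": {
  "commands": [
    [[0,0,0,0,0,0,0.05],[0,0,0,0,0,0,0.05],[0,0,0,0,0,0,0.05],[0,0,0,0,-0.005,0,0.05],[0,0,0,0,-0.015,0,0.05],[0,0,0,0,-0.03,0,0.05],[0,0,0,0,-0.04,0,0.05],[0,0,0,0,-0.02,0,0.05]]
  ]
}}

```text
clock: 17.2
tool_pos: [523.0, -435.2, 170.2]
tcp_rot: [-0.706, 0.708, -0.022, 0.025]
ft_force: [0.4, -0.3, 1.7]
opening: 0.576
```

```bash
cat > look.py <<'E'
import sys
from ov import *
tag=sys.argv[1]; ims={}
for n in("top","scene"): ims[n]=manip.capture(n); cv2.imwrite(f"pics/{n}{tag}.png",ims[n])
d=np.radians; out={}
init={"spanner":(502.3,-82.7,d(-1.9)),"mirror":(513,80.3,d(-4.7)),"caliper":(483.8,2.4,d(3)),"micrometer":(678.3,-48.2,d(179))}
for k in sys.argv[2:]:
    for cams in (("top",),("scene",),("top","scene")):
        r,s=fit(k,ims,init[k],cams=cams); print(k,cams,np.round(r[:2],1),round(np.degrees(r[2]),2),round(s,3))
E
python3 look.py 4 spanner caliper; python3 go.py 502.3 -82.7 120 88.1; python3 - <<'E'
from ov import *
im=cv2.imread("pics/scene4.png"); a=cv2.resize(im[100:260,135:330],None,fx=4,fy=4,interpolation=cv2.INTER_CUBIC)[:600]; cv2.imwrite("pics/i.png",np.clip(a*1.3,0,255).astype(np.uint8))
E
```

```text
spanner ('top',) [503.4 -82.3] -1.94 0.897
spanner ('scene',) [500.3 -83.8] -1.98 0.779
spanner ('top', 'scene') [501.4 -82.4] -2.06 0.832
caliper ('top',) [ 4.827e+02 -2.000e-01] 4.01 0.519
caliper ('scene',) [484.9   2.8] 2.26 0.617
caliper ('top', 'scene') [483.6   2.1] 2.52 0.558
t 17.3 tcp [ 523.4 -435.5  170.1] head 86.18 tilt [ 0.31 -0.22] q [ 1.43  0.73 -1.21  1.43  0.69  1.44  1.73] F [ 1.   0.3 -1.1] open 50.0
turn wy -1.92 | tx -32.8 ty 50.1 tz 351.9 | now-axes [-44.8  48.6 350.8]
```

View pics/i.png

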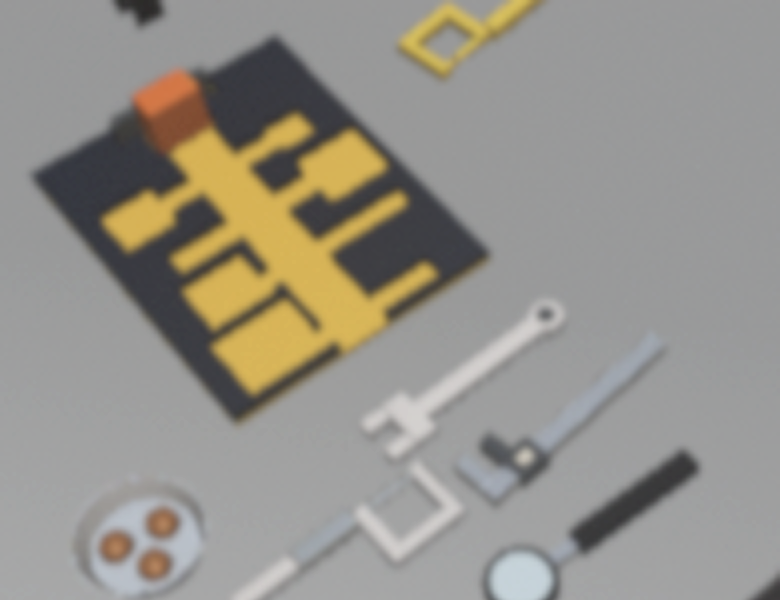

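{"op": "step_arm", "data": {
  "commands": [
    [[0,0,0,-0.0056,0,0.0438,0.05],[0,0,0,-0.0056,0,0.0438,0.05],[0,0,0,-0.0056,0,0.0438,0.05],[0,0,0,-0.0056,0,0.0438,0.05],[0,0,0,-0.0056,0,0.0438,0.05],[0,0,0,-0.0056,0.016,0.0438,0.05],[0,0,0,-0.0056,0.016,0.0438,0.05],[0,-1.9,0,-0.0056,0.016,0.0438,0.05]]
  ]
}}

```text
clock: 18.1
tool_pos: [498.9, -81.3, 116.3]
tcp_rot: [-0.707, 0.707, -0.012, 0.012]
ft_force: [0.6, -0.5, 0.9]
opening: 0.575
```

```bash
python3 go.py 502 -82.5 16.5 88
```

```text
t 18.1 tcp [498.9 -81.3 116.3] head 88.07 tilt [-0.04 -0.06] q [ 1.26  0.4  -1.34  1.92  0.43  1.16  1.3 ] F [ 0.6 -0.5  0.9] open 50.0
turn wy 0.07 | tx 3.1 ty 99.8 tz -1.1 | now-axes [ 3.2 99.8 -1. ]
```

{"op": "step_arm", "data": {
  "commands": [
    [[0,0,0,0.003,0.02,-0.001,0.05],[0,0,0,0,0.025,0,0.05],[0,0,0,0,0.025,0,0.05],[0,0,0,0,0.015,0,0.05],[0,0,0,0,0.01,0,0.05],[0,0,0,0,0.005,0,0.05],[0,0,0,0,0,0,0.05],[0,0,0,0,0,0,0.01]]
  ]
}}

```text
clock: 18.9
tool_pos: [503.6, -83.6, 18.0]
tcp_rot: [-0.707, 0.707, -0.011, 0.012]
ft_force: [-0.2, -0.6, 1.3]
opening: 0.54
```

{"op": "step_arm", "data": {
  "commands": [
    [[0,0,0,0,0,0,0.01],[0,0,0,0,0,0,0.01],[0,0,0,0,0,0,0.01],[0,0,0,0,-0.005,0,0.01],[0,0,0,0,-0.02,0,0.01],[0,0,0,0,-0.03,0,0.01],[0,0,0,0,-0.03,0,0.01],[0,0,0,0,0,0,0.01]]
  ]
}}

```text
clock: 19.7
tool_pos: [505.4, -83.6, 105.7]
tcp_rot: [-0.706, 0.708, -0.01, 0.014]
ft_force: [1.7, 0.1, -1.9]
opening: 0.198
```

```bash
python3 - <<'E'
import numpy as np
a=np.radians(-4.0);c,s=np.cos(a),np.sin(a)
for n,y in dict(sp=-56,mi=2,ca=62,mic=135).items(): print(n,round(531.4-s*y,1),round(-317.8+c*y,1))
E
python3 go.py 527.5 -373.7 50 86
```

```text
sp 527.5 -373.7
mi 531.5 -315.8
ca 535.7 -256.0
mic 540.8 -183.1
t 19.7 tcp [505.4 -83.6 105.7] head 88.08 tilt [ 0.32 -0.11] q [ 1.23  0.42 -1.3   1.92  0.45  1.14  1.29] F [ 1.7  0.1 -1.9] open 17.2
turn wy 2.08 | tx 42.3 ty 55.7 tz -287.9 | now-axes [  31.5   56.4 -289.1]
```

{"op": "step_arm", "data": {
  "commands": [
    [[0,2.1,0,0,0,0,0.01],[0,0,0,0.0063,0,-0.0412,0.01],[0,0,0,0.0063,0,-0.0412,0.01],[0,0,0,0.0063,0,-0.0412,0.01],[0,0,0,0.0063,0,-0.0412,0.01],[0,0,0,0.0063,0,-0.0412,0.01],[0,0,0,0.0063,0.02,-0.0412,0.01],[0,0,0,0.0063,0.02,-0.0412,0.01]]
  ]
}}

```text
clock: 20.5
tool_pos: [526.1, -376.2, 60.8]
tcp_rot: [-0.707, 0.707, -0.025, 0.025]
ft_force: [1.4, -0.0, -1.7]
opening: 0.199
```

```bash
python3 go.py 529 -373.7 22 86
```

```text
t 20.5 tcp [ 526.1 -376.2   60.8] head 85.96 tilt [-0.07 -0.02] q [ 1.34  0.71 -1.06  1.62  0.65  1.21  1.64] F [ 1.4 -0.  -1.7] open 17.3
turn wy -0.04 | tx 2.7 ty 38.8 tz 2.7 | now-axes [ 2.8 38.8  2.7]
```

{"op": "step_arm", "data": {
  "commands": [
    [[0,0,0,0.0027,0.01,0.0027,0.01],[0,0,0,0,0.008,0,0.01],[0,0,0,0,0,0,0.01],[0,0,0,0,0,0,0.01],[0,0,0,0,0,0,0.01],[0,0,0,0,0,0,0.01],[0,0,0,0,0,0,0.01],[0,0,0,0,0,0,0.01]]
  ]
}}

```text
clock: 21.3
tool_pos: [529.7, -372.0, 44.7]
tcp_rot: [-0.706, 0.707, -0.025, 0.025]
ft_force: [0.5, 1.4, -2.8]
opening: 0.199
```

```bash
python3 go.py 529 -373.7 22 86; python3 - <<'E'
from ov import *
im=manip.capture("scene"); cv2.imwrite("pics/scene5.png",im)
overlay(im,"scene",(140,105,110,85),7,[("spanner",(527.3,-373.7,np.radians(-4)),26),("tray",(531.4,-317.8,np.radians(-4)),0)],"pics/j.png")
E
```

```text
t 21.3 tcp [ 529.7 -372.    44.7] head 85.98 tilt [ 0.01 -0.04] q [ 1.32  0.73 -1.04  1.63  0.67  1.18  1.62] F [ 0.5  1.4 -2.8] open 17.3
turn wy -0.02 | tx -0.5 ty 22.7 tz -1.8 | now-axes [-0.5 22.7 -1.8]
```

View pics/j.png

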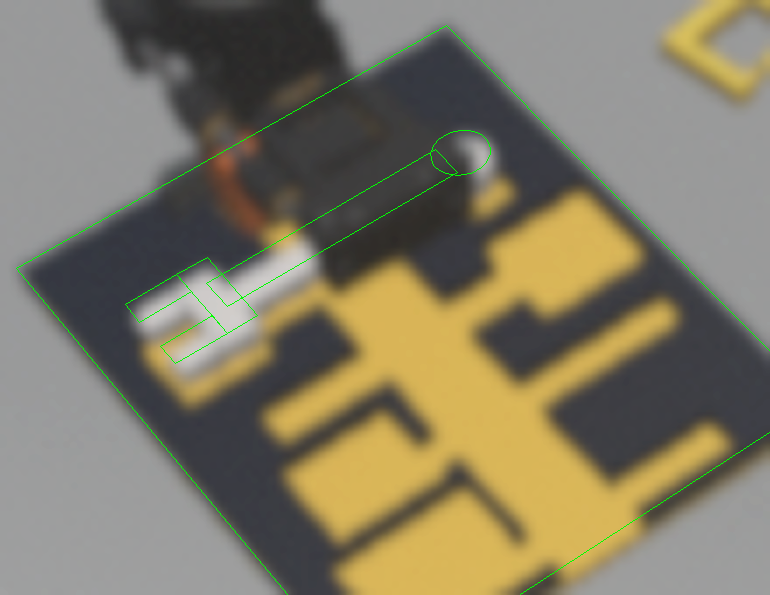

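{"op": "step_arm", "data": {
  "commands": [
    [[0,0,0,-0.0005,0.005,-0.0015,0.01],[0,0,0,0,0.005,0,0.01],[0,0,0,0,0.003,0,0.01],[0,0,0,0,0.003,0,0.01],[0,0,0,0,0.003,0,0.01],[0,0,0,0,0.002,0,0.01],[0,0,0,0,0.0015,0,0.01],[0,0,0,0,0,0,0.01]]
  ]
}}

```text
clock: 22.15
tool_pos: [528.8, -373.2, 27.9]
tcp_rot: [-0.706, 0.708, -0.026, 0.024]
ft_force: [-15.1, 5.2, 34.3]
opening: 0.199
```

```bash
python3 go.py 529 -373.7 22 86
```

```text
t 22.15 tcp [ 528.8 -373.2   27.9] head 85.97 tilt [-0.19 -0.15] q [ 1.31  0.75 -1.03  1.64  0.69  1.16  1.61] F [-15.1   5.2  34.3] open 17.3
turn wy -0.03 | tx 0.2 ty 5.9 tz -0.5 | now-axes [ 0.2  5.9 -0.5]
```

{"op": "step_arm", "data": {
  "commands": [
    [[0,0,0,0,-0.008,0,0.01],[0,0,0,-0.0025,0,0.0005,0.01],[0,0,0,0,0,0,0.01],[0,0,0,0,0.003,0,0.01],[0,0,0,0,0.003,0,0.01],[0,0,0,0,0.002,0,0.01],[0,0,0,0,0,0,0.01],[0,0,0,0,0,0,0.01]]
  ]
}}

```text
clock: 22.95
tool_pos: [527.2, -372.7, 27.9]
tcp_rot: [-0.706, 0.708, -0.025, 0.024]
ft_force: [-12.9, 6.1, 36.8]
opening: 0.198
```

```bash
python3 go.py 526.5 -373 22 86
```

```text
t 22.95 tcp [ 527.2 -372.7   27.9] head 85.96 tilt [-0.09 -0.16] q [ 1.32  0.74 -1.03  1.64  0.69  1.16  1.61] F [-12.9   6.1  36.8] open 17.2
turn wy -0.04 | tx -0.7 ty 5.9 tz -0.3 | now-axes [-0.7  5.9 -0.3]
```

{"op": "step_arm", "data": {
  "commands": [
    [[0,0,0,0,-0.008,0,0.01],[0,0,0,0,-0.004,0,0.01],[0,0,0,0,0,0,0.01],[0,0,0,0,0,0,0.01],[0,0,0,0,0,0,0.01],[0,0,0,0,0,0,0.01],[0,0,0,0,0,0,0.01],[0,0,0,0,0,0,0.01]]
  ]
}}

```text
clock: 23.75
tool_pos: [527.0, -372.5, 33.8]
tcp_rot: [0.707, -0.707, 0.024, -0.025]
ft_force: [5.5, -0.6, -3.7]
opening: 0.199
```

```bash
python3 go.py 527.5 -373.7 22 86; python3 - <<'E'
from ov import *
for n in("scene","top"): cv2.imwrite(f"pics/{n}6.png",manip.capture(n))
im=cv2.imread("pics/scene6.png")
d=np.radians
a=overlay(im,"scene",(145,120,75,60),8,[("spanner",(526.5,-373,d(-4)),19),("tray",(531.4,-317.8,d(-4)),0)],"pics/k.png")
import h
h.MOD["pk"]=[(-65,65,-12,12,0,0),(51,100,-25,25,0,0),("c",-70,0,17,0,0)]
b=overlay(im,"scene",(145,120,75,60),8,[("pk",(527.5,-373.7,d(-4)),16)],"pics/k.png")
E
```

```text
t 23.75 tcp [ 527.  -372.5   33.8] head 85.99 tilt [0.06 0.01] q [ 1.32  0.74 -1.04  1.64  0.68  1.17  1.62] F [ 5.5 -0.6 -3.7] open 17.3
turn wy -0.01 | tx 0.5 ty 11.8 tz -1.2 | now-axes [ 0.5 11.8 -1.2]
```

View pics/k.png

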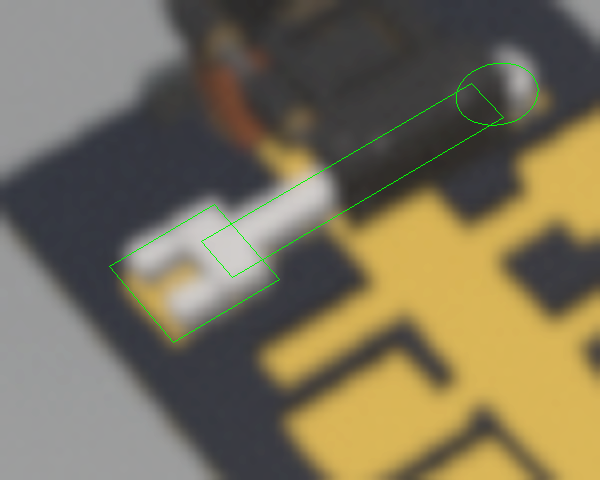

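```bash
python3 - <<'E'
from ov import *
ims={n:cv2.imread(f"pics/{n}6.png") for n in("top","scene")}
d=np.radians
for zb in (16.5,):
  for cams in (("scene",),("top",),("top","scene")):
    data=[]
    for n in cams:
        u,v=w2p(n,[527,-373,zb])[0].astype(int); bb=(u-45,v-45,90,90); I=cv2.GaussianBlur(ims[n],(0,0),.6).astype(float)[v-45:v+45,u-45:u+45]
        D=np.clip(I[...,0]-75,0,60)
        # ignore hand region: keep parts beyond |own x|>25 near tray pocket
        k=np.zeros((90,90),bool)
        h0=MOD["spanner"]; 
        MOD["z1"]=[(30,112,-34,34,0,14)]; MOD["z2"]=[(-95,-60,-25,25,0,14)]
        k=(sil(n,"z1",(527,-373,d(-4)),zb,bb)>0)|((sil(n,"z2",(527,-373,d(-4)),zb,bb)>0))
        data.append((n,bb,D,k))
    f=lambda p:-np.mean([np.corrcoef(sil(n,"spanner",(p[0],p[1],p[2]/100),zb,bb)[k],D[k])[0,1] for n,bb,D,k in data])
    q=np.array([527,-373,-7.]); 
    for st in(6,2):
        r=minimize(f,q,method="Nelder-Mead",options=dict(initial_simplex=np.vstack([q]+[q+st*e for e in np.eye(3)]))); q=r.x
    print(cams,q[:2].round(1),np.degrees(q[2]/100).round(2),round(-r.fun,3))
E
```

```text
('scene',) [ 526.3 -369.8] -4.72 0.772
('top',) [ 527.4 -374.1] -3.3 0.606
('top', 'scene') [ 526.7 -372.4] -3.22 0.683
```

{"op": "step_arm", "data": {
  "commands": [
    [[0,0,0,0.0005,0,-0.001,0.01],[0,0,0,0,0.003,0,0.01],[0,0,0,0,0.003,0,0.01],[0,0,0,0,0,0,0.01],[0,0,0,0,0,0,0.045],[0,0,0,0,0,0,0.045],[0,0,0,0,0,0,0.045],[0,0,0,0,0,0,0.045]]
  ]
}}

```text
clock: 24.65
tool_pos: [526.2, -373.9, 27.5]
tcp_rot: [-0.707, 0.707, -0.025, 0.024]
ft_force: [-0.2, -0.3, -0.4]
opening: 0.463
```

{"op": "step_arm", "data": {
  "commands": [
    [[0,0,0,0,-0.02,0,0.045],[0,0,0,0,-0.03,0,0.045],[0,0,0,0,-0.04,0,0.045],[0,0,0,0,-0.02,0.04,0.045],[0,0,0,0,0,0.05,0.045],[0,0,0,0,0,0.05,0.045],[0,0,0,0,0,0.05,0.045],[0,0,0,0,0,0,0.045]]
  ]
}}

```text
clock: 25.45
tool_pos: [541.3, -174.4, 140.3]
tcp_rot: [0.707, -0.706, 0.02, -0.021]
ft_force: [0.4, 0.0, -0.7]
opening: 0.517
```

```bash
python3 go.py 483.6 1 120 93; python3 look.py 7 caliper;  python3 - <<'E'
from ov import *
im=cv2.imread("pics/scene7.png")
MOD["pk"]=[(-65,65,-12,12,0,0),(51,100,-25,25,0,0),("c",-70,0,17,0,0)]
b=overlay(im,"scene",(140,95,130,95),6,[("pk",(527.5,-373.7,np.radians(-4)),16)],"pics/l.png")
E
```

```text
t 25.45 tcp [ 541.3 -174.4  140.3] head 86.73 tilt [0.11 0.07] q [ 1.24  0.5  -1.23  1.75  0.49  1.25  1.41] F [ 0.4  0.  -0.7] open 45.0
turn wy -6.27 | tx -48.4 ty 20.3 tz 178.1 | now-axes [-67.6  20.4 171.8]
caliper ('top',) [ 4.826e+02 -2.000e-01] 4.13 0.516
caliper ('scene',) [485.    2.9] 2.31 0.625
caliper ('top', 'scene') [483.7   2.2] 2.28 0.561
```

View pics/l.png

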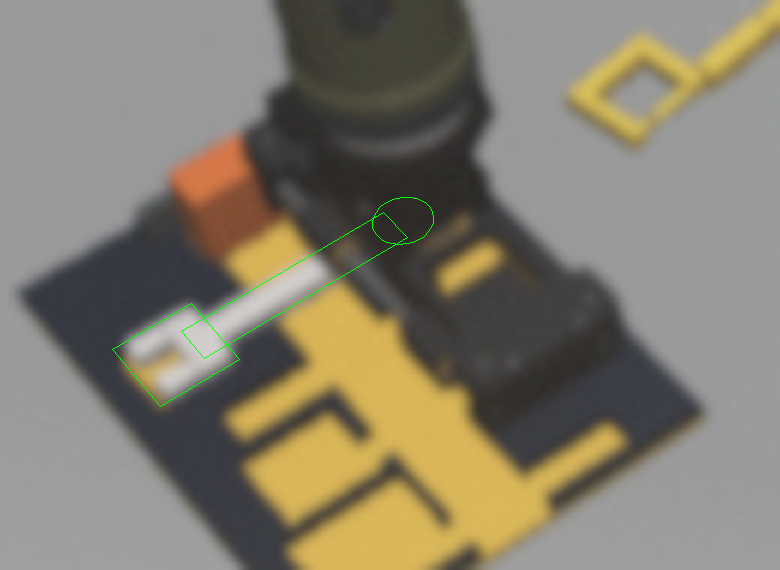

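{"op": "step_arm", "data": {
  "commands": [
    [[0,0,0,-0.0135,0,0.0344,0.045],[0,0,0,-0.0135,0,0.0344,0.045],[0,0,0,-0.0135,0,0.0344,0.045],[0,0,0,-0.0135,0,0.0344,0.045],[0,0,0,-0.0135,0,0.0344,0.045],[0,-6.3,0,0,0.01,0,0.045],[0,0,0,0,0,0,0.045],[0,0,0,0,0,0,0.045]]
  ]
}}

```text
clock: 26.35
tool_pos: [485.5, -9.4, 128.3]
tcp_rot: [-0.707, 0.707, 0.012, -0.012]
ft_force: [-0.2, 0.1, -0.2]
opening: 0.516
```

```bash
python3 go.py 483.7 1 18 93; cat > chk.py <<'E'
# fit a tool lying in the tray: x,y,yaw,pitch(raise of the -x end) from both cameras
import sys
from ov import *
import h
def pose(name,tag,p0,D,zb=6,half=45,show=True):
    data=[]
    for n in("top","scene"):
        im=cv2.imread(f"pics/{n}{tag}.png"); u,v=w2p(n,[p0[0],p0[1],zb])[0].astype(int); u-=half;v-=half
        I=cv2.GaussianBlur(im,(0,0),.6).astype(float)[v:v+2*half,u:u+2*half]; bb=(u,v,2*half,2*half)
        k=cv2.dilate((sil(n,name,p0,zb,bb)>0).astype(np.uint8),np.ones((13,13)))>0
        data.append((n,bb,D(I),k))
    def sp(n,bb,p):  # pitch by per-piece height
        out=np.zeros((bb[3],bb[2]))
        S=6; m=np.zeros((bb[3]*S,bb[2]*S),np.uint8); c,s=np.cos(p[2]/100),np.sin(p[2]/100)
        for b in MOD[name]:
            if b[0]=="c":
                a=np.linspace(0,6.28,24); q=[(b[1]+b[3]*np.cos(t),b[2]+b[3]*np.sin(t),z) for t in a for z in b[4:]]
            else: q=[(x,y,z) for x in b[:2] for y in b[2:4] for z in b[4:]]
            q=np.array(q,float); P=np.c_[p[0]+c*q[:,0]-s*q[:,1],p[1]+s*q[:,0]+c*q[:,1],zb+p[4]+q[:,2]+p[3]/100*q[:,0]]
            cv2.fillConvexPoly(m,cv2.convexHull(np.round((w2p(n,P)-[bb[0]-.5,bb[1]-.5])*S).astype(np.int32)),255)
        return cv2.resize(m,(bb[2],bb[3]),interpolation=cv2.INTER_AREA)/255.
    def run(free,q0):
        ix=np.array(free); f=lambda v:-np.mean([np.corrcoef(sp(n,bb,np.r_[[v[list(ix).index(i)] if i in ix else q0[i] for i in range(5)]])[k],D[k])[0,1] for n,bb,D,k in data])
        q=np.array(q0)[ix]
        for st in(4,2): 
            r=minimize(f,q,method="Nelder-Mead",options=dict(initial_simplex=np.vstack([q]+[q+st*e for e in np.eye(len(q))]))); q=r.x
        return q.round(2),round(-r.fun,4)
    q0=[p0[0],p0[1],p0[2]*100,0,0]
    print(name,"xy,yaw*100:",run([0,1,2],q0)); print("  +pitch*100,z:",run([0,1,2,3,4],q0))
E
python3 - <<'E'
from chk import *
for n in("top","scene"): cv2.imwrite(f"pics/{n}8.png",manip.capture(n))
pose("spanner","8",(527.5,-373.7,-.07),lambda I:np.clip(I[...,0]-75,0,60))
E
```

```text
t 26.35 tcp [485.5  -9.4 128.3] head 92.01 tilt [ 0.01 -0.01] q [ 1.18  0.28 -1.34  1.95  0.3   1.14  1.33] F [-0.2  0.1 -0.2] open 44.9
turn wy -0.99 | tx -1.3 ty 110.3 tz 10.5 | now-axes [ -1.5 110.3  10.5]
spanner xy,yaw*100: (array([ 526.07, -376.92,   -7.02]), np.float64(0.8588))
  +pitch*100,z: (array([ 524.6 , -375.38,   -6.42,    1.18,    2.98]), np.float64(0.8581))
```

```bash
python3 - <<'E'
from chk import *
B=lambda I:np.clip(I[...,0]-75,0,60)
for zb in (2,6,10,14,16): print(zb,end=" "); pose("spanner","8",(527.5,-374,-.07),B,zb=zb)
O=lambda I:np.clip(I[...,2]-1.35*I[...,1],0,40)
for zb in (6,11,16): print(zb,end=" "); pose("block","8",(523.2,-435.5,1.50),O,zb=zb,half=30)
E
```

```text
2 spanner xy,yaw*100: (array([ 526.56, -378.57,   -7.46]), np.float64(0.8446))
  +pitch*100,z: (array([ 525.91, -375.79,   -6.71,    0.73,    5.41]), np.float64(0.859))
6 spanner xy,yaw*100: (array([ 527.17, -376.61,   -6.55]), np.float64(0.8594))
  +pitch*100,z: (array([ 526.32, -375.8 ,   -5.97,    2.7 ,    1.83]), np.float64(0.8609))
10 spanner xy,yaw*100: (array([ 526.35, -374.89,   -6.39]), np.float64(0.8576))
  +pitch*100,z: (array([ 526.79, -373.01,   -6.  ,    1.27,    0.8 ]), np.float64(0.8555))
14 spanner xy,yaw*100: (array([ 526.76, -370.99,   -7.22]), np.float64(0.8554))
  +pitch*100,z: (array([ 526.82, -372.14,   -5.9 ,    2.11,   -2.82]), np.float64(0.8584))
16 spanner xy,yaw*100: (array([ 527.32, -370.35,   -7.32]), np.float64(0.8447))
  +pitch*100,z: (array([ 526.42, -371.52,   -6.42,    1.61,   -3.02]), np.float64(0.8549))
6 block xy,yaw*100: (array([ 523.87, -436.46,  148.47]), np.float64(0.8072))
  +pitch*100,z: (array([ 522.18, -437.51,  129.94,   50.99,    0.79]), np.float64(0.8587))
11 block xy,yaw*100: (array([ 522.83, -435.04,  150.54]), np.float64(0.8049))
  +pitch*100,z: (array([ 522.49, -437.68,  127.5 ,   41.27,   -4.53]), np.float64(0.8539))
16 block xy,yaw*100: (array([ 522.62, -433.09,  149.07]), np.float64(0.8003))
  +pitch*100,z: (array([ 523.32, -439.6 ,  141.64,   25.18,  -13.31]), np.float64(0.8398))
```

{"op": "step_arm", "data": {
  "commands": [
    [[0,-1,0,-0.0015,0,0.0105,0.045],[0,0,0,0,0.03,0,0.045],[0,0,0,0,0.03,0,0.045],[0,0,0,0,0.025,0,0.045],[0,0,0,0,0.015,0,0.045],[0,0,0,0,0.008,0,0.045],[0,0,0,0,0.004,0,0.045],[0,0,0,0,0,0,0.045]]
  ]
}}

```text
clock: 27.25
tool_pos: [483.5, 2.7, 16.2]
tcp_rot: [0.707, -0.707, -0.02, 0.02]
ft_force: [0.3, 0.4, -0.3]
opening: 0.513
```

```bash
python3 go.py 483.7 1 16 93
```

```text
t 27.25 tcp [483.5   2.7  16.2] head 93.28 tilt [0.04 0.01] q [ 0.95  0.45 -1.14  2.05  0.5   0.96  1.17] F [ 0.3  0.4 -0.3] open 44.6
turn wy 0.28 | tx 0.1 ty 0.2 tz -1.8 | now-axes [ 0.1  0.2 -1.8]
```

{"op": "step_arm", "data": {
  "commands": [
    [[0,0,0,0,0,0,0.008],[0,0,0,0,0,0,0.008],[0,0,0,0,0,0,0.008],[0,0,0,0,0,0,0.008],[0,0,0,0,0,0,0.008],[0,0,0,0,0,0,0.008],[0,0,0,0,0,0,0.008],[0,0,0,0,0,0,0.008]]
  ],
  "force": 45
}}

```text
clock: 28.05
tool_pos: [483.2, 2.3, 16.0]
tcp_rot: [-0.707, 0.707, 0.02, -0.02]
ft_force: [-1.6, -0.9, 4.4]
opening: 0.179
```

{"op": "step_arm", "data": {
  "commands": [
    [[0,0,0,0,-0.01,0,0.008],[0,0,0,0,-0.02,0,0.008],[0,0,0,0,-0.03,0,0.008],[0,0,0,0,-0.02,0,0.008],[0,3.6,0,0,0,0,0.008],[0,3.6,0,0,0,0,0.008],[0,0,0,0,0,0,0.008],[0,0,0,0,0,0,0.008]]
  ]
}}

```text
clock: 28.85
tool_pos: [482.8, 2.7, 95.8]
tcp_rot: [-0.707, 0.707, -0.024, 0.023]
ft_force: [-0.3, -0.1, -2.5]
opening: 0.178
```

```bash
python3 go.py 535.7 -256 60 86
```

```text
t 28.85 tcp [482.8   2.7  95.8] head 86.18 tilt [-0.02 -0.01] q [ 1.08  0.3  -1.26  1.99  0.33  1.08  1.18] F [-0.3 -0.1 -2.5] open 15.5
turn wy 0.18 | tx 70.9 ty 35.8 tz -254.4 | now-axes [  70.1   35.8 -254.6]
```

{"op": "step_arm", "data": {
  "commands": [
    [[0,0,0,0.0117,0,-0.0424,0.008],[0,0,0,0.0117,0,-0.0424,0.008],[0,0,0,0.0117,0,-0.0424,0.008],[0,0,0,0.0117,0,-0.0424,0.008],[0,0,0,0.0117,0.02,-0.0424,0.008],[0,0,0,0.0117,0.02,-0.0424,0.008],[0,0,0,0,0.01,0,0.008],[0,0,0,0,0,0,0.008]]
  ]
}}

```text
clock: 29.65
tool_pos: [534.0, -256.4, 43.4]
tcp_rot: [0.708, -0.705, 0.026, -0.024]
ft_force: [-0.0, 0.2, -2.0]
opening: 0.182
```

{"op": "step_arm", "data": {
  "commands": [
    [[0,0,0,0,0,0,0.008],[0,0,0,0,0,0,0.008],[0,0,0,0,0,0,0.008],[0,0,0,0,0,0,0.008],[0,0,0,0,0,0,0.008],[0,0,0,0,0,0,0.008],[0,0,0,0,0,0,0.008],[0,0,0,0,0,0,0.008]]
  ]
}}

```text
clock: 30.45
tool_pos: [535.7, -256.1, 45.8]
tcp_rot: [-0.707, 0.707, -0.024, 0.024]
ft_force: [0.1, -0.4, -2.7]
opening: 0.178
```

```bash
python3 go.py 535.4 -256 24 86
```

```text
t 30.45 tcp [ 535.7 -256.1   45.8] head 86.08 tilt [-0.   -0.01] q [ 1.2   0.59 -1.01  1.77  0.56  1.1   1.5 ] F [ 0.1 -0.4 -2.7] open 15.5
turn wy 0.08 | tx -0.3 ty 21.8 tz 0.0 | now-axes [-0.3 21.8  0. ]
```

{"op": "step_arm", "data": {
  "commands": [
    [[0,0,0,-0.0003,0.006,0,0.008],[0,0,0,0,0.005,0,0.008],[0,0,0,0,0.003,0,0.008],[0,0,0,0,0.003,0,0.008],[0,0,0,0,0.002,0,0.008],[0,0,0,0,0.002,0,0.008],[0,0,0,0,0.0015,0,0.008],[0,0,0,0,0,0,0.008]]
  ]
}}

```text
clock: 31.25
tool_pos: [536.0, -256.0, 23.4]
tcp_rot: [-0.707, 0.707, -0.024, 0.025]
ft_force: [2.9, -0.2, -0.7]
opening: 0.174
```

```bash
python3 go.py 535.4 -256 22 86
```

```text
t 31.25 tcp [ 536.  -256.    23.4] head 86.09 tilt [ 0.07 -0.01] q [ 1.18  0.62 -0.99  1.78  0.59  1.07  1.48] F [ 2.9 -0.2 -0.7] open 15.1
turn wy 0.09 | tx -0.6 ty 1.4 tz 0.0 | now-axes [-0.6  1.4  0. ]
```

{"op": "step_arm", "data": {
  "commands": [
    [[0,0,0,0,0.001,0,0.008],[0,0,0,0,0,0,0.045],[0,0,0,0,0,0,0.045],[0,0,0,0,0,0,0.045],[0,0,0,0,0,0,0.045],[0,0,0,0,-0.02,0,0.045],[0,0,0,0,-0.04,0,0.045],[0,0,0,0,-0.04,0,0.045]]
  ]
}}

```text
clock: 32.05
tool_pos: [535.1, -255.5, 124.3]
tcp_rot: [0.707, -0.706, 0.024, -0.024]
ft_force: [1.0, -0.4, -0.3]
opening: 0.511
```

{"op": "step_arm", "data": {
  "commands": [
    [[0,0,0,-0.0058,0,0.0417,0.045],[0,0,0,-0.0058,0,0.0417,0.045],[0,0,0,-0.0058,0,0.0417,0.045],[0,0,0,-0.0058,0,0.0417,0.045],[0,0,0,-0.0058,0,0.0417,0.045],[0,0,0,-0.0058,0,0.0417,0.045],[0,0,0,-0.0058,0,0.0417,0.045],[0,0,0,-0.0058,0,0.0417,0.045]]
  ]
}}

```text
clock: 32.85
tool_pos: [511.9, 81.7, 123.8]
tcp_rot: [-0.706, 0.707, -0.024, 0.025]
ft_force: [0.9, -0.3, 0.6]
opening: 0.515
```

```bash
python3 go.py 513 80.3 16 85.3; python3 - <<'E'
from chk import *
for n in("top","scene"): cv2.imwrite(f"pics/{n}9.png",manip.capture(n))
pose("spanner","9",(527.5,-374,-.07),lambda I:np.clip(I[...,0]-75,0,60))
pose("caliper","9",(535.7,-256,-.07),lambda I:np.clip(I[...,0]-75,0,60))
ims={n:cv2.imread(f"pics/{n}9.png") for n in("top","scene")}
for c in(("top",),("scene",)): print(fit("mirror",ims,(513,80.3,-.082),cams=c))
E
```

```text
t 32.85 tcp [511.9  81.7 123.8] head 86.09 tilt [ 0.09 -0.07] q [ 0.85  0.35 -1.22  1.88  0.37  1.16  1.  ] F [ 0.9 -0.3  0.6] open 44.8
turn wy 0.79 | tx 1.2 ty 107.8 tz -1.3 | now-axes [  1.1 107.8  -1.2]
spanner xy,yaw*100: (array([ 526.25, -376.49,   -6.59]), np.float64(0.8647))
  +pitch*100,z: (array([ 527.75, -375.94,   -6.28,    1.5 ,    1.91]), np.float64(0.8655))
caliper xy,yaw*100: (array([ 533.83, -258.29,   -6.52]), np.float64(0.7543))
  +pitch*100,z: (array([ 534.76, -257.47,   -5.96,    1.28,    2.17]), np.float64(0.7566))
(array([4.70644993e+02, 1.11343957e+02, 2.39264468e-01]), np.float64(0.5085137983436719))
(array([ 5.12070218e+02,  8.03612205e+01, -7.21707202e-02]), np.float64(0.5616274067071516))
```

{"op": "step_arm", "data": {
  "commands": [
    [[0,0.8,0,0.0011,0.02,-0.0013,0.045],[0,0,0,0,0.03,0,0.045],[0,0,0,0,0.025,0,0.045],[0,0,0,0,0.02,0,0.045],[0,0,0,0,0.008,0,0.045],[0,0,0,0,0.0045,0,0.045],[0,0,0,0,0,0,0.045],[0,0,0,0,0,0,0.045]]
  ]
}}

```text
clock: 33.75
tool_pos: [513.8, 78.7, 15.9]
tcp_rot: [-0.706, 0.707, -0.029, 0.03]
ft_force: [-0.6, 0.1, 0.3]
opening: 0.514
```

{"op": "step_arm", "data": {
  "commands": [
    [[0,0,0,0,0,0,0.01],[0,0,0,0,0,0,0.01],[0,0,0,0,0,0,0.01],[0,0,0,0,0,0,0.01],[0,0,0,0,0,0,0.01],[0,0,0,0,0,0,0.01],[0,0,0,0,0,0,0.01],[0,0,0,0,0,0,0.01]]
  ]
}}

```text
clock: 34.55
tool_pos: [513.1, 78.9, 15.1]
tcp_rot: [0.707, -0.706, 0.029, -0.029]
ft_force: [-0.1, 1.1, 3.4]
opening: 0.229
```

```bash
python3 go.py 513 80.3 16 85.3 
```

```text
t 34.55 tcp [513.1  78.9  15.1] head 85.29 tilt [0.02 0.01] q [ 0.71  0.51 -1.07  1.97  0.54  0.98  0.87] F [-0.1  1.1  3.4] open 19.9
turn wy -0.01 | tx -0.2 ty -0.9 tz 1.4 | now-axes [-0.2 -0.9  1.4]
```

{"op": "step_arm", "data": {
  "commands": [
    [[0,0,0,0,-0.01,0,0.01],[0,0,0,0,-0.03,0,0.01],[0,0,0,0,-0.04,0,0.01],[0,0,0,0,-0.04,0,0.01],[0,8.5,0,0,0,0,0.01],[0,8.5,0,0,0,0,0.01],[0,8.5,0,0,0,0,0.01],[0,8.5,0,0,0,0,0.01]]
  ]
}}

```text
clock: 35.35
tool_pos: [512.5, 78.1, 135.0]
tcp_rot: [-0.666, 0.667, -0.237, 0.236]
ft_force: [-0.2, -0.1, -1.6]
opening: 0.224
```

{"op": "step_arm", "data": {
  "commands": [
    [[0,8.5,0,0,0,0,0.01],[0,8.5,0,0,0,0,0.01],[0,8.5,0,0,0,0,0.01],[0,8.5,0,0,0,0,0.01],[0,8.5,0,0,0,0,0.01],[0,8.5,0,0,0,0,0.01],[0,8.5,0,0,0,0,0.01],[0,8.5,0,0,0,0,0.01]]
  ]
}}

```text
clock: 36.15
tool_pos: [512.4, 78.4, 134.9]
tcp_rot: [0.42, -0.421, 0.569, -0.569]
ft_force: [-0.1, -0.7, -2.0]
opening: 0.228
```

```bash
python3 go.py 531.5 -315.8 100 -94 
```

```text
t 36.15 tcp [512.4  78.4 134.9] head -17.07 tilt [-0.05 -0.03] q [ 0.62  0.22 -0.91  1.88  0.19  1.14 -0.65] F [-0.1 -0.7 -2. ] open 19.8
turn wy 76.93 | tx -46.5 ty 34.9 tz 391.9 | now-axes [371.2  35.1 133.9]
```

{"op": "step_arm", "data": {
  "commands": [
    [[0,0,0,0.0464,0,0.0167,0.01],[0,0,0,0.0464,0,0.0167,0.01],[0,0,0,0.0464,0,0.0167,0.01],[0,0,0,0.0464,0,0.0167,0.01],[0,0,0,0.0464,0,0.0167,0.01],[0,0,0,0.0464,0,0.0167,0.01],[0,0,0,0.0464,0,0.0167,0.01],[0,0,0,0.0464,0,0.0167,0.01]]
  ]
}}

```text
clock: 36.95
tool_pos: [533.3, -317.4, 135.0]
tcp_rot: [0.422, -0.422, 0.568, -0.567]
ft_force: [0.4, -0.2, -1.8]
opening: 0.225
```

{"op": "step_arm", "data": {
  "commands": [
    [[0,8.5,0,0,0.005,0,0.01],[0,8.5,0,0,0.005,0,0.01],[0,8.5,0,0,0.005,0,0.01],[0,8.5,0,0,0.005,0,0.01],[0,8.5,0,0,0.005,0,0.01],[0,8.5,0,0,0.005,0,0.01],[0,8.5,0,0,0.005,0,0.01],[0,8.5,0,0,0.005,0,0.01]]
  ]
}}

```text
clock: 37.75
tool_pos: [533.5, -315.2, 94.6]
tcp_rot: [0.03, -0.031, 0.707, -0.706]
ft_force: [0.5, -0.5, -0.1]
opening: 0.221
```

{"op": "step_arm", "data": {
  "commands": [
    [[0,8.5,0,0,0.02,0,0.01],[0,0.4,0,0,0.02,0,0.01],[0,0,0,0,0,0,0.01],[0,0,0,0,0,0,0.01],[0,0,0,0,0,0,0.01],[0,0,0,0,0,0,0.01],[0,0,0,0,0,0,0.01],[0,0,0,0,0,0,0.01]]
  ]
}}

```text
clock: 38.55
tool_pos: [534.4, -315.5, 55.4]
tcp_rot: [0.022, -0.023, -0.707, 0.707]
ft_force: [0.4, 0.1, -1.8]
opening: 0.224
```

```bash
python3 go.py 531.5 -315.8 22 -94 
```

```text
t 38.55 tcp [ 534.4 -315.5   55.4] head -93.62 tilt [ 0.04 -0.03] q [ 0.83  0.44 -0.42  1.71  0.2   1.04 -1.29] F [ 0.4  0.1 -1.8] open 19.5
turn wy 0.38 | tx 2.8 ty 33.4 tz 0.5 | now-axes [ 2.9 33.4  0.4]
```

{"op": "step_arm", "data": {
  "commands": [
    [[0,0.4,0,0.0028,0.006,0.0004,0.01],[0,0,0,0,0.006,0,0.01],[0,0,0,0,0,0,0.01],[0,0,0,0,0,0,0.01],[0,0,0,0,0,0,0.01],[0,0,0,0,0,0,0.01],[0,0,0,0,0,0,0.01],[0,0,0,0,0,0,0.01]]
  ]
}}

```text
clock: 39.35
tool_pos: [531.4, -315.6, 43.0]
tcp_rot: [0.025, -0.025, -0.707, 0.707]
ft_force: [0.4, -0.1, -0.8]
opening: 0.223
```

```bash
python3 go.py 531.5 -315.8 22 -94 
```

```text
t 39.35 tcp [ 531.4 -315.6   43. ] head -94.01 tilt [ 0.01 -0.01] q [ 0.83  0.45 -0.42  1.72  0.21  1.01 -1.3 ] F [ 0.4 -0.1 -0.8] open 19.4
turn wy -0.01 | tx -0.1 ty 21.0 tz 0.2 | now-axes [-0.1 21.   0.2]
```

{"op": "step_arm", "data": {
  "commands": [
    [[0,0,0,0,0.005,0,0.01],[0,0,0,0,0.004,0,0.01],[0,0,0,0,0.003,0,0.01],[0,0,0,0,0.003,0,0.01],[0,0,0,0,0.002,0,0.01],[0,0,0,0,0.002,0,0.01],[0,0,0,0,0.0015,0,0.01],[0,0,0,0,0,0,0.01]]
  ]
}}

```text
clock: 40.15
tool_pos: [531.2, -315.5, 22.1]
tcp_rot: [-0.025, 0.025, 0.707, -0.707]
ft_force: [0.1, 0.2, -2.0]
opening: 0.224
```

```bash
python3 go.py 531.5 -315.8 22 -94 
```

```text
t 40.15 tcp [ 531.2 -315.5   22.1] head -94.02 tilt [-0.02  0.01] q [ 0.82  0.47 -0.41  1.74  0.22  0.98 -1.31] F [ 0.1  0.2 -2. ] open 19.5
turn wy -0.02 | tx -0.4 ty 0.1 tz 0.3 | now-axes [-0.4  0.1  0.3]
```

{"op": "step_arm", "data": {
  "commands": [
    [[0,0,0,0,0.001,0,0.01],[0,0,0,0,0,0,0.045],[0,0,0,0,0,0,0.045],[0,0,0,0,0,0,0.045],[0,0,0,0,0,0,0.045],[0,0,0,0,-0.02,0,0.045],[0,0,0,0,-0.04,0,0.045],[0,0,0,0,-0.04,0,0.045]]
  ]
}}

```text
clock: 40.95
tool_pos: [530.7, -315.1, 121.8]
tcp_rot: [-0.025, 0.024, 0.707, -0.706]
ft_force: [0.3, -1.2, 0.5]
opening: 0.514
```

{"op": "step_arm", "data": {
  "commands": [
    [[0,0,0,-0.016,0,-0.0346,0.045],[0,0,0,-0.016,0,-0.0346,0.045],[0,0,0,-0.016,0,-0.0346,0.045],[0,0,0,-0.016,0,-0.0346,0.045],[0,0,0,-0.016,0,-0.0346,0.045],[0,0,0,-0.016,0,-0.0346,0.045],[0,0,0,-0.016,0,-0.0346,0.045],[0,0,0,-0.016,0,-0.0346,0.045]]
  ]
}}

```text
clock: 41.75
tool_pos: [679.0, -47.1, 121.5]
tcp_rot: [0.025, -0.025, -0.707, 0.707]
ft_force: [0.2, -0.7, 0.7]
opening: 0.517
```

```bash
python3 go.py 678.2 -48.3 16 -91.4; python3 - <<'E'
from chk import *
for n in("top","scene"): cv2.imwrite(f"pics/{n}10.png",manip.capture(n))
B=lambda I:np.clip(I[...,0]-75,0,60)
pose("spanner","10",(527.5,-374,-.07),B)
pose("caliper","10",(535.7,-256,-.07),B)
E
```

```text
t 41.75 tcp [679.  -47.1 121.5] head -94.03 tilt [ 0.02 -0.02] q [ 0.41  0.51 -0.52  1.49  0.26  1.21 -1.79] F [ 0.2 -0.7  0.7] open 45.0
turn wy -2.63 | tx 0.8 ty 105.5 tz 1.2 | now-axes [  0.8 105.5   1.2]
spanner xy,yaw*100: (array([ 527.32, -374.11,   -8.06]), np.float64(0.4168))
  +pitch*100,z: (array([ 5.2697e+02, -3.7377e+02, -7.0300e+00,  5.1000e-01,  6.9000e-01]), np.float64(0.4173))
caliper xy,yaw*100: (array([ 535.34, -258.26,   -5.27]), np.float64(0.4316))
  +pitch*100,z: (array([ 534.39, -257.18,   -5.5 ,    1.36,    2.34]), np.float64(0.4336))
```

{"op": "step_arm", "data": {
  "commands": [
    [[0,-2.6,0,0.0008,0.02,0.0012,0.045],[0,0,0,0,0.03,0,0.045],[0,0,0,0,0.025,0,0.045],[0,0,0,0,0.018,0,0.045],[0,0,0,0,0.008,0,0.045],[0,0,0,0,0.0045,0,0.045],[0,0,0,0,0,0,0.045],[0,0,0,0,0,0,0.045]]
  ]
}}

```text
clock: 42.65
tool_pos: [678.4, -49.5, 17.1]
tcp_rot: [0.008, -0.009, -0.707, 0.707]
ft_force: [0.4, 0.7, 0.3]
opening: 0.512
```

{"op": "step_arm", "data": {
  "commands": [
    [[0,0,0,0,0,0,0.008],[0,0,0,0,0,0,0.008],[0,0,0,0,0,0,0.008],[0,0,0,0,0,0,0.008],[0,0,0,0,0,0,0.008],[0,0,0,0,0,0,0.008],[0,0,0,0,0,0,0.008],[0,0,0,0,0,0,0.008]]
  ]
}}

```text
clock: 43.45
tool_pos: [677.6, -48.8, 16.1]
tcp_rot: [-0.009, 0.009, 0.707, -0.707]
ft_force: [-0.6, 1.7, 2.1]
opening: 0.176
```

```bash
python3 go.py 678.2 -48.3 16 -91.4
```

```text
t 43.45 tcp [677.6 -48.8  16.1] head -91.4 tilt [0.02 0.04] q [ 0.4   0.61 -0.5   1.57  0.32  1.04 -1.78] F [-0.6  1.7  2.1] open 15.3
turn wy 0.0 | tx -0.5 ty 0.1 tz -0.6 | now-axes [-0.5  0.1 -0.6]
```

{"op": "step_arm", "data": {
  "commands": [
    [[0,0,0,0,-0.01,0,0.008],[0,0,0,0,-0.03,0,0.008],[0,0,0,0,-0.04,0,0.008],[0,0,0,0,-0.04,0,0.008],[0,-8.5,0,0,0,0,0.008],[0,-8.5,0,0,0,0,0.008],[0,-8.5,0,0,0,0,0.008],[0,-8.5,0,0,0,0,0.008]]
  ]
}}

```text
clock: 44.25
tool_pos: [676.9, -50.7, 135.6]
tcp_rot: [-0.2, 0.201, -0.678, 0.679]
ft_force: [0.1, 0.0, -3.7]
opening: 0.181
```

{"op": "step_arm", "data": {
  "commands": [
    [[0,-8.5,0,0,0,0,0.008],[0,-8.5,0,0,0,0,0.008],[0,-8.5,0,0,0,0,0.008],[0,-8.5,0,0,0,0,0.008],[0,-8.5,0,0,0,0,0.008],[0,-8.5,0,0,0,0,0.008],[0,-8.5,0,0,0,0,0.008],[0,-8.5,0,0,0,0,0.008]]
  ]
}}

```text
clock: 45.05
tool_pos: [676.9, -50.8, 135.4]
tcp_rot: [-0.544, 0.546, -0.45, 0.45]
ft_force: [0.2, 0.4, -3.3]
opening: 0.182
```

```bash
python3 go.py 540.8 -183.1 100 86
```

```text
t 45.05 tcp [676.9 -50.8 135.4] head 10.88 tilt [-0.08 -0.08] q [ 0.64  0.59 -0.86  1.47  0.46  1.29 -0.07] F [ 0.2  0.4 -3.3] open 15.8
turn wy -75.12 | tx -126.6 ty 35.4 tz -141.5 | now-axes [ 104.2   35.8 -158.6]
```

{"op": "step_arm", "data": {
  "commands": [
    [[0,0,0,0.0208,0,-0.0317,0.008],[0,0,0,0.0208,0,-0.0317,0.008],[0,0,0,0.0208,0,-0.0317,0.008],[0,0,0,0.0208,0,-0.0317,0.008],[0,0,0,0.0208,0,-0.0317,0.008],[0,-8.4,0,0,0,0,0.008],[0,-8.4,0,0,0,0,0.008],[0,-8.4,0,0,0,0,0.008]]
  ]
}}

```text
clock: 45.85
tool_pos: [539.7, -182.3, 135.8]
tcp_rot: [-0.629, 0.631, -0.321, 0.321]
ft_force: [-0.2, -0.1, -2.8]
opening: 0.184
```

{"op": "step_arm", "data": {
  "commands": [
    [[0,-8.4,0,0,0.01,0,0.008],[0,-8.4,0,0,0.01,0,0.008],[0,-8.4,0,0,0.01,0,0.008],[0,-8.4,0,0,0.01,0,0.008],[0,-8.4,0,0,0.01,0,0.008],[0,-7.9,0,0,0.01,0,0.008],[0,0,0,0,0.02,0,0.008],[0,0,0,0,0,0,0.008]]
  ]
}}

```text
clock: 46.65
tool_pos: [538.0, -181.6, 53.3]
tcp_rot: [0.707, -0.706, 0.029, -0.025]
ft_force: [0.4, 0.8, -2.9]
opening: 0.18
```

```bash
python3 go.py 541 -183.1 42 86
```

```text
t 46.65 tcp [ 538.  -181.6   53.3] head 85.61 tilt [-0.32  0.05] q [ 1.16  0.57 -1.1   1.82  0.57  1.11  1.35] F [ 0.4  0.8 -2.9] open 15.6
turn wy -0.39 | tx 3.1 ty 11.3 tz -1.3 | now-axes [ 3.2 11.3 -1.3]
```

{"op": "step_arm", "data": {
  "commands": [
    [[0,-0.4,0,0.003,0.01,-0.0013,0.008],[0,0,0,0,0,0,0.008],[0,0,0,0,0,0,0.008],[0,0,0,0,0,0,0.008],[0,0,0,0,0,0,0.008],[0,0,0,0,0,0,0.008],[0,0,0,0,0,0,0.008],[0,0,0,0,0,0,0.008]]
  ]
}}

```text
clock: 47.45
tool_pos: [543.7, -182.4, 45.9]
tcp_rot: [-0.707, 0.707, -0.024, 0.024]
ft_force: [0.4, -1.0, -3.4]
opening: 0.184
```

```bash
python3 go.py 541 -183.1 22 86
```

```text
t 47.45 tcp [ 543.7 -182.4   45.9] head 86.08 tilt [ 0.   -0.01] q [ 1.15  0.59 -1.09  1.82  0.59  1.1   1.35] F [ 0.4 -1.  -3.4] open 16.0
turn wy 0.08 | tx -2.6 ty 23.9 tz -0.9 | now-axes [-2.6 23.9 -0.8]
```

{"op": "step_arm", "data": {
  "commands": [
    [[0,0,0,-0.0026,0.006,-0.0008,0.008],[0,0,0,0,0.004,0,0.008],[0,0,0,0,0.004,0,0.008],[0,0,0,0,0.003,0,0.008],[0,0,0,0,0.002,0,0.008],[0,0,0,0,0.002,0,0.008],[0,0,0,0,0.002,0,0.008],[0,0,0,0,0,0,0.008]]
  ]
}}

```text
clock: 48.25
tool_pos: [540.9, -183.0, 22.6]
tcp_rot: [0.707, -0.707, 0.024, -0.024]
ft_force: [0.2, 0.7, -2.7]
opening: 0.177
```

```bash
python3 go.py 541 -183.1 22 86
```

```text
t 48.25 tcp [ 540.9 -183.    22.6] head 86.08 tilt [-0.02  0.  ] q [ 1.13  0.61 -1.06  1.84  0.61  1.06  1.33] F [ 0.2  0.7 -2.7] open 15.4
turn wy 0.08 | tx 0.1 ty 0.6 tz -0.1 | now-axes [ 0.1  0.6 -0.1]
```

{"op": "step_arm", "data": {
  "commands": [
    [[0,0,0,0,0.0008,0,0.008],[0,0,0,0,0,0,0.045],[0,0,0,0,0,0,0.045],[0,0,0,0,0,0,0.045],[0,0,0,0,0,0,0.045],[0,0,0,0,-0.02,0,0.045],[0,0,0,0,-0.04,0,0.045],[0,0,0,0,-0.05,0,0.045]]
  ]
}}

```text
clock: 49.05
tool_pos: [540.0, -182.5, 133.2]
tcp_rot: [0.707, -0.706, 0.025, -0.023]
ft_force: [0.9, -1.6, 0.1]
opening: 0.512
```

{"op": "step_arm", "data": {
  "commands": [
    [[0,0,0,0,-0.03,0.03,0.045],[0,0,0,0,-0.01,0.045,0.045],[0,0,0,0,0,0.045,0.045],[0,0,0,0,0,0.045,0.045],[0,0,0,0,0,0.045,0.045],[0,0,0,0,0,0.045,0.045],[0,0,0,0,0,0,0.045],[0,0,0,0,0,0,0.045]]
  ]
}}

```text
clock: 49.85
tool_pos: [558.4, 73.5, 173.4]
tcp_rot: [-0.707, 0.707, -0.022, 0.023]
ft_force: [-0.4, -1.0, 0.6]
opening: 0.519
```

```bash
python3 go.py; python3 - <<'E'
from chk import *
for n in("top","scene"): cv2.imwrite(f"pics/{n}11.png",manip.capture(n))
B=lambda I:np.clip(I[...,0]-75,0,60)
d=np.radians; T=[("spanner",527.5,-373.7,-4),("caliper",535.7,-256,-4),("mirror",531.5,-315.8,176),("micrometer",540.8,-183.1,-4),("block",523.2,-435.5,86)]
for k,x,y,a in (T[0],T[1],T[3]): pose(k,"11",(x,y,d(a)),B)
P=[(k,(x,y,d(a)),6) for k,x,y,a in T]
ov1=overlay(cv2.imread("pics/scene11.png"),"scene",(138,98,125,110),4,[],"pics/m.png")
t=cv2.imread("pics/top11.png"); b=cv2.resize(t[150:238,335:442],None,fx=2.75,fy=2.75,interpolation=cv2.INTER_CUBIC); b=np.clip(b*1.3,0,255).astype(np.uint8)
c=np.zeros((440,b.shape[1],3),np.uint8); c[:b.shape[0]]=b
e=t[222:255,158:240]; e=np.clip(cv2.resize(e,None,fx=3.5,fy=3.5,interpolation=cv2.INTER_CUBIC)*1.3,0,255).astype(np.uint8); c[260:260+e.shape[0],:e.shape[1]]=e
cv2.imwrite("pics/m.png",np.hstack([ov1,c]))
E
```

```text
t 49.85 tcp [558.4  73.5 173.4] head 86.33 tilt [ 0.08 -0.03] q [ 0.82  0.43 -1.23  1.72  0.43  1.29  1.  ] F [-0.4 -1.   0.6] open 45.1
spanner xy,yaw*100: (array([ 526.36, -376.42,   -6.72]), np.float64(0.8332))
  +pitch*100,z: (array([ 525.47, -374.88,   -6.44,    0.91,    2.86]), np.float64(0.833))
caliper xy,yaw*100: (array([ 535.64, -261.  ,   -6.83]), np.float64(0.5043))
  +pitch*100,z: (array([ 535.37, -259.4 ,   -5.94,    1.22,    3.96]), np.float64(0.5031))
micrometer xy,yaw*100: (array([ 538.96, -184.58,   -5.52]), np.float64(0.5725))
  +pitch*100,z: (array([ 539.03, -183.2 ,   -6.38,    0.59,    3.01]), np.float64(0.5737))
```

View pics/m.png

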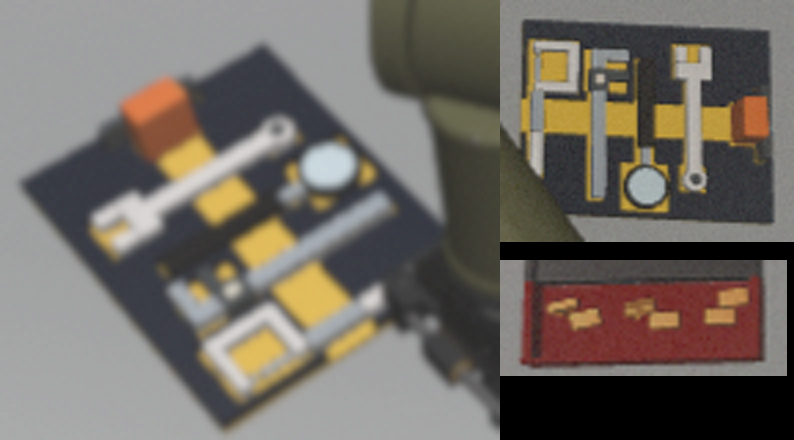

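```bash
python3 go.py 468 -369.5 100 86 468 -369.5 40 86 585.4 -377.7 40 86
```

```text
t 49.95 tcp [558.8  70.1 172.6] head 86.0 tilt [ 0.03 -0.07] q [ 0.83  0.43 -1.23  1.72  0.43  1.29  1.  ] F [ 0.2 -0.3  0.2] open 45.2
turn wy -0.0 | tx -59.9 ty 72.6 tz -444.8 | now-axes [ -59.9   73.1 -444.8]
turn wy -0.0 | tx 0.0 ty 60.0 tz 0.0 | now-axes [-0.  60.   0.1]
turn wy -0.0 | tx 117.7 ty -0.0 tz 0.0 | now-axes [1.177e+02 1.000e-01 0.000e+00]
```

{"op": "step_arm", "data": {
  "commands": [
    [[0,0,0,-0.006,0,-0.0445,0],[0,0,0,-0.006,0,-0.0445,0],[0,0,0,-0.006,0,-0.0445,0],[0,0,0,-0.006,0,-0.0445,0],[0,0,0,-0.006,0,-0.0445,0],[0,0,0,-0.006,0,-0.0445,0],[0,0,0,-0.006,0,-0.0445,0],[0,0,0,-0.006,0,-0.0445,0]]
  ]
}}

```text
clock: 50.75
tool_pos: [484.2, -284.7, 172.4]
tcp_rot: [-0.706, 0.707, -0.026, 0.026]
ft_force: [0.8, 0.2, 0.1]
opening: 0.009
```

{"op": "step_arm", "data": {
  "commands": [
    [[0,0,0,-0.006,0,-0.0445,0],[0,0,0,-0.006,0.01,-0.0445,0],[0,0,0,0,0.04,0,0],[0,0,0,0,0.04,0,0],[0,0,0,0,0.03,0,0],[0,0,0,0,0,0,0],[0,0,0,0,0,0,0],[0,0,0,0,0,0,0]]
  ]
}}

```text
clock: 51.55
tool_pos: [469.0, -369.8, 54.3]
tcp_rot: [-0.706, 0.707, -0.024, 0.026]
ft_force: [0.6, 0.3, 0.4]
opening: 0.003
```

```bash
python3 go.py 468 -369.5 34 86
```

```text
t 51.55 tcp [ 469.  -369.8   54.3] head 86.01 tilt [ 0.14 -0.12] q [ 1.45  0.61 -1.07  1.76  0.59  1.13  1.7 ] F [0.6 0.3 0.4] open 0.2
turn wy 0.01 | tx -1.1 ty 20.3 tz 0.3 | now-axes [-1.1 20.3  0.3]
```

Press down slowly to about 33, then the same at the head end.

{"op": "step_arm", "data": {
  "commands": [
    [[0,0,0,0,0.007,0,0],[0,0,0,0,0.004,0,0],[0,0,0,0,0.003,0,0],[0,0,0,0,0.003,0,0],[0,0,0,0,0.002,0,0],[0,0,0,0,0.002,0,0],[0,0,0,0,0,0,0],[0,0,0,0,0,0,0]]
  ]
}}

```text
clock: 52.35
tool_pos: [468.3, -368.5, 34.4]
tcp_rot: [-0.706, 0.707, -0.025, 0.023]
ft_force: [-8.2, 3.5, 24.0]
opening: 0.005
```

```bash
python3 go.py 468 -369.5 34 86
```

```text
t 52.35 tcp [ 468.3 -368.5   34.4] head 86.09 tilt [-0.13 -0.1 ] q [ 1.43  0.64 -1.05  1.77  0.62  1.11  1.68] F [-8.2  3.5 24. ] open 0.4
turn wy 0.09 | tx -0.2 ty 0.4 tz -1.1 | now-axes [-0.2  0.4 -1.1]
```

{"op": "step_arm", "data": {
  "commands": [
    [[0,0,0,0,-0.015,0,0],[0,0,0,0.04,0,0,0],[0,0,0,0.04,0,0,0],[0,0,0,0.037,0,0,0],[0,0,0,0,0,0,0],[0,0,0,0,0.005,0,0],[0,0,0,0,0.005,0,0],[0,0,0,0,0,0,0]]
  ]
}}

```text
clock: 53.15
tool_pos: [583.3, -377.0, 35.1]
tcp_rot: [0.707, -0.707, 0.025, -0.024]
ft_force: [0.1, 0.5, -0.6]
opening: 0.005
```

{"op": "step_arm", "data": {
  "commands": [
    [[0,0,0,0,0.002,0,0],[0,0,0,0,0.002,0,0],[0,0,0,0,0.001,0,0],[0,0,0,0,0,0,0],[0,0,0,0,0,0,0],[0,0,0,0,0,0,0],[0,0,0,0,0,0,0],[0,0,0,0,0,0,0]]
  ]
}}

```text
clock: 53.95
tool_pos: [583.7, -377.3, 34.5]
tcp_rot: [-0.706, 0.707, -0.025, 0.024]
ft_force: [-7.2, 3.9, 17.5]
opening: 0.007
```

```bash
python3 go.py 585.4 -377.7 34 86
```

```text
t 53.95 tcp [ 583.7 -377.3   34.5] head 86.0 tilt [-0.11 -0.12] q [ 1.18  0.79 -0.97  1.5   0.68  1.21  1.61] F [-7.2  3.9 17.5] open 0.6
turn wy 0.0 | tx 1.7 ty 0.5 tz -0.3 | now-axes [ 1.7  0.5 -0.3]
```

{"op": "step_arm", "data": {
  "commands": [
    [[0,0,0,0,-0.02,0,0],[0,0,0,0,-0.04,0,0],[0,0,0,0,-0.04,0,0],[0,0,0,0,-0.04,0,0],[0,0,0,0,0,0,0],[0,0,0,0,0,0,0],[0,0,0,0,0,0,0],[0,0,0,0,0,0,0]]
  ]
}}

```text
clock: 54.75
tool_pos: [583.9, -376.5, 169.4]
tcp_rot: [0.707, -0.706, 0.025, -0.023]
ft_force: [-0.5, -0.9, -0.5]
opening: 0.005
```

```bash
python3 go.py; python3 - <<'E'
from ov import *
s=manip.capture("scene"); t=manip.capture("top")
a=cv2.resize(s[98:208,138:263],None,fx=3,fy=3,interpolation=cv2.INTER_CUBIC); b=cv2.resize(s[205:300,330:430],None,fx=3.47,fy=3.47,interpolation=cv2.INTER_CUBIC)[:330]
a=a[:330]; b=b[:330]; h=min(len(a),len(b)); cv2.imwrite("pics/n.png",np.clip(np.hstack([a[:h],b[:h]])*1.3,0,255).astype(np.uint8))
E
```

```text
t 54.75 tcp [ 583.9 -376.5  169.4] head 86.07 tilt [-0.13  0.06] q [ 1.21  0.68 -1.05  1.38  0.58  1.41  1.68] F [-0.5 -0.9 -0.5] open 0.4
```

View pics/n.png

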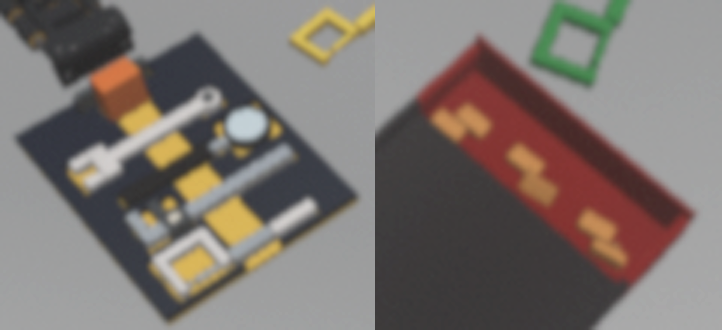

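Five items sit in their pockets and six chips lie in the trough, with the gripper clear of everything.

```bash
python3 -c "
from plant import manip
print(manip.job_done())"
```

```text
the job is handed in; nothing more can be done
None
```

The job is handed in, at about 55 s on the robot's clock. No verdict came back, so what follows rests on my own checks.

- **Chips:** I gripped the scraper and wiped the plate in three passes. The last camera pictures show all six chips in the red trough and a clear plate. Some chips lean or overlap there, and I did not measure their heights.
- **Scraper and tools:** The scraper, spanner, caliper, mirror and micrometer each look flat in their own pockets in the last picture. The scraper and the last three tools went in with little or no resistance.
- **Spanner:** It jammed partway on the first two tries, at about 35 N. I then let go of it in place and pressed both ends. The top read about 20 mm at each end, which matches lying flat on the pocket floor.
- **Disagreements:** The camera fits of the tools in the tray were off by up to 5 mm in y. When height was left free, they also read 2–4 mm too high. I took this as a camera offset because it appeared on tools that had gone in freely, and the press test on the spanner contradicted it. I did not fit the mirror, or the scraper after the last move.
- **Bystanders:** I did not re-measure the dish or the oil can. The arm was not planned close to either.

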